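Post the brass blanks through the returns flap

ROBOT

A 6-joint arm with a two-finger parallel gripper is mounted at the origin on the work surface. World frame = base frame: x ahead of the robot, y to its left, z up, the work surface at z = 0. Lengths are in m, angles in rad, forces in N, time in s.
With the tool pointing down it reaches from about 0.375 to 0.975 m from the base axis. Payload 3.8 kg.
Tool frame: the origin (TCP) lies on the centre line of the jaws, within the pads' length; the fingertips stand 8 mm ahead of it and the grasp point (between the pads) lies 11 mm behind it; z points along the fingers, y is the direction in which the jaws open and shut (so a half turn about z gives the same grasp; the last joint's range is limited). The gripper opens to 85 mm and grips with 20 to 120 N. Pads are 22 mm wide; open, the fingers measure 114 mm over their backs; the gripper's body (76 mm by 85 mm) begins 54 mm behind the grasp point. The pads swing forward as they close: fully open they stand 13 mm farther back than shut.
Start: joints at [-1.158, 0.264, 1.604, -0, 1.274, -0.037], TCP at [0.293, -0.608, 0.239] pointing down, gripper open.
Joint ranges: [-2.63, 2.63], [-0.94, 2.18], [0.31, 2.57], [-1.31, 4.45], [0, 2.66], [-2.55, 2.55]. Speed limits (rad/s): [2.57, 2.57, 3.14, 3.14, 3.14, 3.14].

INTERFACE

Orientations are given as a rotation vector (axis times angle).
In Python, from workcell import * gives the robot as it stands.
- The arm moves only by the tool play_rows, never from a script. Its arguments are lists of equal length, an entry for each row: "slide": the shift along the tool's x, y, z in cm, a list of three; "delta_rot": the turn, a rotation vector about the tool's x, y, z in rad, a list of three. In form: {"slide": [[x, y, z], ...], "delta_rot": [[wx, wy, wz], ...]}. A call has 1 to 12 rows; each row is the pose to reach, as a shift and turn from the pose measured when the call began, along the tool's axes at that moment; what a row does not reach only later rows make up. A row lasts 1/12 s, in which the tool goes at most 41.7 mm and 7.16 degrees, less where a joint would pass 70% of its speed; a pose out of reach is approached as far as the arm can. A call with a gripper value outside its range is refused whole. "hand" is the opening, from 0 (shut) to 1 (fully open), set as the call begins (left out, the last holds). The fingers move at their own pace and stop on an object; "force" is the grip in N (left out, the last holds). Time passes only in rows, so rows that repeat a pose let the fingers close. It gives the time, the measured TCP pose, the force and the opening at its end, in the units of the state.
- read_state(): the state, without advancing time (a new reading comes with each control period).
- read_camera(name): name is "scene" or "top" or "wrist"; returns a dict with "image" (384x512x3 uint8, red, green, blue), "depth" (384x512 float32, m along the optical axis (not along the pixel's ray), 0 where there is no reading), "fovy" (degrees; the focal length in pixels is half the picture's height over the tangent of half this angle, whatever the lens; pixels are square), "cx", "cy" (the principal point, pixels), "world_from_camera" (4x4, takes a point from camera to world coordinates); the wrist camera has in their place "hand_eye" (4x4, takes a point from camera to tool coordinates, whose origin is the TCP and whose axes are the flange's). Camera axes: x right, y up, looking along -z (the intrinsics and any distortion apply to the point x, -y, -z); pixel columns grow to the right and rows downward; lengths in m; the calibration is good to about 2 mm. The wrist camera is an equidistant fisheye: a pixel r from the principal point sees the ray r / f radians off the axis. A picture is of the moment at which its call begins: read the wrist's pose just before it.
- finish_job(): hands the job in, once; it reports no verdict.
Trained networks look in a picture, given as the dict that the camera call returned (one of the last four; its "shot" number tells which), for a name from the list of things; names that differ only in an ending like _2 or _b are one class to them, and where a whole thing is asked for, a point or a joint stands for the part that bears it (a point fixed in the world has none). Each returns a list of dicts, best first, with "conf" (0 to 1); they miss things now and then, are a little off and sometimes report something else, mostly with a low value. They report only what shows in the picture. A call takes as long as a camera call. They do not tell look-alikes from the thing itself.
- spot_in(target, picture): "bbox" ([centre column, centre row, width, height] in pixels, round what is visible of it).
- landmark_of(target, picture): "at" ([column, row] in pixels: a listed point, or the origin of a listed thing).
The state is a dict: "time": time; "q": joint angles; "joint_vel": joint speeds; "joint_torque": joint torques, N m; "tool_pos": TCP position; "tcp_rot": TCP orientation; "wrist_force": force on the tool from outside, world axes, zero at the start; "torque": the same for the moment, N m; "width": opening from 0.0 (shut) to 1.0 (fully open).
Only numpy, scipy, OpenCV 4.12 (cv2) and the standard library are available. Lean on these libraries where they do the work, as an engineer would, in place of code of your own. Each camera call takes 0.05 s, during which the arm holds its last target.

TASK

Sort the brass blanks out of the mixed crate on the lathe bench: slide the yellow shutter of the green returns box fully open, push every brass blank through the sprung flap so that it drops inside and the flap snaps shut behind it, then slide the shutter fully closed again. Leave the steel blanks in the crate and do not disturb the other things on the bench.

Things in the scene. Friction and masses are not known exactly. Their poses are not given: they have to be found in the camera images.
- returns: Green brass returns box with a feed shelf before it, fixed for the run, left or right of the robot. Origin: on the bench under the middle of the shelf; x = direction of pushing through the flap, z up. Box: x 55 to 280 mm, y within +-85 mm, fixed clear top 191 mm up; inside, a polished ridged floor (top 40 mm up) sheds the blanks to both sides. A wing of its front wall, 125 to 191 mm up, runs on to y = 190 mm for the shutter.
- returns_shelf (a point): Middle of the feed shelf's top, 125 mm above the origin of returns, same axes. The shelf is flat aluminium, from x = -75 to +55 mm and y within +-58 mm of this point, with 7 mm high rims at y = +-56 mm. It has room to lay one blank along x and push it from behind.
- returns_sill (a point): Inner edge of the sill, 60 mm along x from returns_shelf, same height and axes. Opening above it 76 mm wide, 50 mm high, through a 5 mm wall (outer face 5 mm before this point), lintel top 66 mm above it. A blank pushed over the sill by more than half its length tips in and drops. Fingers cannot pass the lintel: push until the tail is near the wall.
- flap (a joint): Sprung black flap 72 x 45 mm that closes the opening just behind the wall, hinged along its top edge. 0 = hanging shut, grows to 1.5 rad as it is pushed inwards (+x of returns); it opens inwards only, takes under 1 N to push and snaps shut by itself.
- shutter (a joint): Yellow sliding shutter (86 x 64 mm, 4 mm thick, x = 48.5 to 52.5 mm in the frame of returns) that covers the opening in front of the flap. 0 = fully closed, 0.13 m = fully open; it slides towards +y of returns, with about 1.5 N of friction, and stays where it is left.
- shutter_post (a point): Middle of the free part of the shutter's black handle: an upright round post 14 mm in diameter that rises 48 mm from the shutter's top edge, 191 to 239 mm above the bench; this point lies 215 mm above the bench. It moves with the shutter.
- crate: Low-sided wooden crate 246 (x) x 276 (y) x 20 mm high, walls and floor 8 mm thick (the blanks stand 12 mm proud of its walls), fixed for the run on the side of the robot away from the returns box. Origin: centre of its underside, on the bench. It holds up to eight blanks, brass and steel mixed, lying about along its x axis.
- brass1_mid (a point): Brass (yellow) blank: a square head 24 x 24 x 40 mm and a turned round spigot 18 mm in diameter and 28 mm long, 68 mm long in all, about 0.24 kg, lying on a side of its head. Point: its centre, half-way along and half-way up; x axis along its length towards the spigot; y and z across the flats. Some starts have fewer brass blanks: then it is absent.
- brass2_mid (a point): Brass (yellow) blank: a square head 24 x 24 x 40 mm and a turned round spigot 18 mm in diameter and 28 mm long, 68 mm long in all, about 0.24 kg, lying on a side of its head. Point: its centre, half-way along and half-way up; x axis along its length towards the spigot; y and z across the flats. Some starts have fewer brass blanks: then it is absent.
- brass3_mid (a point): Brass (yellow) blank: a square head 24 x 24 x 40 mm and a turned round spigot 18 mm in diameter and 28 mm long, 68 mm long in all, about 0.24 kg, lying on a side of its head. Point: its centre, half-way along and half-way up; x axis along its length towards the spigot; y and z across the flats. Some starts have fewer brass blanks: then it is absent.
- brass4_mid (a point): Brass (yellow) blank: a square head 24 x 24 x 40 mm and a turned round spigot 18 mm in diameter and 28 mm long, 68 mm long in all, about 0.24 kg, lying on a side of its head. Point: its centre, half-way along and half-way up; x axis along its length towards the spigot; y and z across the flats. Some starts have fewer brass blanks: then it is absent.
- brass5_mid (a point): Brass (yellow) blank: a square head 24 x 24 x 40 mm and a turned round spigot 18 mm in diameter and 28 mm long, 68 mm long in all, about 0.24 kg, lying on a side of its head. Point: its centre, half-way along and half-way up; x axis along its length towards the spigot; y and z across the flats. Some starts have fewer brass blanks: then it is absent.
- steel1_mid (a point): Steel (grey) blank: a square head 24 x 24 x 40 mm and a turned round spigot 18 mm in diameter and 28 mm long, 68 mm long in all, about 0.24 kg, lying on a side of its head. Point: its centre, half-way along and half-way up; x axis along its length towards the spigot; y and z across the flats. It stays in the crate.
- steel2_mid (a point): Steel (grey) blank: a square head 24 x 24 x 40 mm and a turned round spigot 18 mm in diameter and 28 mm long, 68 mm long in all, about 0.24 kg, lying on a side of its head. Point: its centre, half-way along and half-way up; x axis along its length towards the spigot; y and z across the flats. It stays in the crate.
- steel3_mid (a point): Steel (grey) blank: a square head 24 x 24 x 40 mm and a turned round spigot 18 mm in diameter and 28 mm long, 68 mm long in all, about 0.24 kg, lying on a side of its head. Point: its centre, half-way along and half-way up; x axis along its length towards the spigot; y and z across the flats. It stays in the crate.
- brush_spot (a point): Chip brush, 170 mm, lying between crate and box; a bystander to be left alone. Point: on it, 8 mm above the bench at its origin.
- wrench_spot (a point): Wrench, 160 mm, lying on the bench; a bystander to be left alone. Point: on it, 8 mm above the bench at its origin.
- driver_spot (a point): Screwdriver, 180 mm, lying on the bench; a bystander to be left alone. Point: on it, 8 mm above the bench at its origin.
- oil_spot (a point): Yellow oil bottle, 52 mm in diameter, 120 mm high; a bystander to be left alone. Point: on it, 20 mm above the bench at its origin.
- tin_spot (a point): Steel tin, 66 mm in diameter, 70 mm high; a bystander to be left alone. Point: on it, 20 mm above the bench at its origin.
- faceplate_spot (a point): Brass lathe faceplate, 96 mm in diameter, 34 mm high; a bystander to be left alone. Point: on it, 20 mm above the bench at its origin.
Mind the look-alikes: they are no part of the job. What is shaped like the part that bears brass4_mid but red or turquoise is not meant.

How it is judged:
By the outcome, as a careful person would: the job done as asked, in the order asked, and still so for the second after the job is handed in, with the robot touching nothing.
Of brass1, brass2, brass3, brass4, brass5 only 3 to 5 are there at a start; the rules pass over those that are not, and their reading is None.
At some moment in a run one of brass1, brass2, brass3, brass4, brass5, steel1, steel2, steel3 may be knocked a few centimetres aside while the robot is not near it.
Once in a run the grip may slacken for a moment while it holds something.
It also fails if it takes over 210 s, if anything falls off the work surface, if the arm or the gripper's body presses on something with over 40 N, if the wrist force passes 120 N, or if a joint passes its speed limit or range.

## Working session

There is one attempt and no reset: what is moved stays moved. The work goes in short steps, Python scripts to look and compute and a tool call to move; the robot and the scene stay as the last step left them, time stands still between calls to the robot, and variables do not carry over. Pictures are saved under pics/ and viewed, and the job is handed in when it is done.

Besides the shell and the picture viewer there is one more tool, called as name(argument=value, ...), one argument or row to a line, values as JSON. play_rows: Moves the arm, as the interface text tells. Its arguments: {"type":"object","properties":{"slide":{"type":"array"},"delta_rot":{"type":"array"},"hand":{"type":"number"},"force":{"type":"number"}},"required":["slide","delta_rot"]}

```bash
ls; mkdir -p pics; cat > h.py <<'E'
import numpy as np, cv2, json
from workcell import *
from scipy.spatial.transform import Rotation as R
def save(n,img): cv2.imwrite('pics/'+n+'.png',cv2.cvtColor(img,cv2.COLOR_RGB2BGR))
def f_of(c): return c['image'].shape[0]/2/np.tan(np.radians(c['fovy'])/2)
E
python3 - <<'E'
from h import *
s=read_state(); print(s)
for n in ('scene','top','wrist'):
    c=read_camera(n); save(n+'0',c['image']); print(n,{k:(v if k not in('image','depth') else 0) for k,v in c.items()})
E
```

```text
pics
{'time': 0.0, 'q': array([-1.15787458e+00,  2.64747090e-01,  1.60539384e+00,  4.67168328e-06,
        1.27373380e+00, -3.69204320e-02]), 'joint_vel': array([-0.0002141 , -0.00044015,  0.00118916, -0.0004037 , -0.00065645,
        0.00175011]), 'joint_torque': array([-4.14873784e-04, -5.15111017e+01, -3.67312896e+01,  1.97238330e-05,
        1.28268194e-02,  4.46629315e-05]), 'tool_pos': array([ 0.29319816, -0.60718108,  0.23795541]), 'tcp_rot': array([-3.06027551e+00, -7.00165348e-01,  6.62593004e-04]), 'wrist_force': array([ 0.18355744, -0.30399774,  0.64667623]), 'torque': array([0.0196652 , 0.01288915, 0.04783775]), 'width': 1.00100178980719}
scene {'image': 0, 'depth': 0, 'fovy': 56.65036570066782, 'cx': 258.0501845161723, 'cy': 190.42168040879181, 'world_from_camera': array([[ 0.89994465, -0.28164559,  0.33282937,  1.01555585],
       [ 0.43598821,  0.58784647, -0.68143291, -0.88492348],
       [-0.00373   ,  0.75836158,  0.65182344,  1.02089303],
       [ 0.        ,  0.        ,  0.        ,  1.        ]]), 'shot': 1}
top {'image': 0, 'depth': 0, 'fovy': 49.91054547290406, 'cx': 259.76168870560343, 'cy': 192.2223574219461, 'world_from_camera': array([[-0.02394509,  0.9901399 , -0.13802031,  0.37086371],
       [-0.99958385, -0.02149125,  0.01924197,  0.01575338],
       [ 0.01608601,  0.13842362,  0.99024247,  1.58185315],
       [ 0.        ,  0.        ,  0.        ,  1.        ]]), 'shot': 2}
wrist {'image': 0, 'depth': 0, 'fovy': 65.70646984690485, 'cx': 253.443675406998, 'cy': 194.35787494967627, 'hand_eye': array([[-2.95690074e-04,  9.57097328e-01,  2.89766488e-01,
         7.27827730e-02],
       [ 9.99999722e-01,  8.47863413e-05,  7.40393454e-04,
         1.48870502e-03],
       [ 6.84060357e-04,  2.89766626e-01, -9.57097087e-01,
        -1.34923292e-01],
       [ 0.00000000e+00,  0.00000000e+00,  0.00000000e+00,
         1.00000000e+00]]), 'shot': 3}
```

View pics/top0.png

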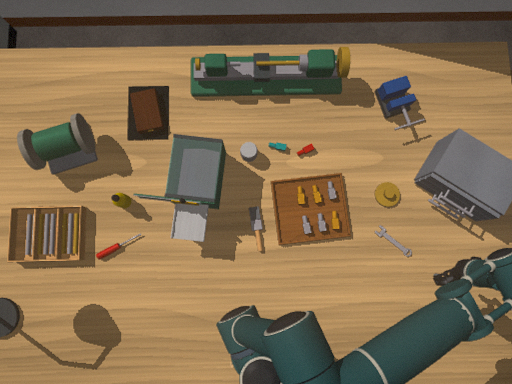

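View pics/scene0.png

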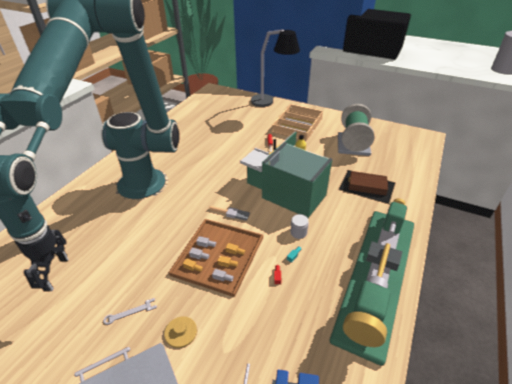

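View pics/wrist0.png

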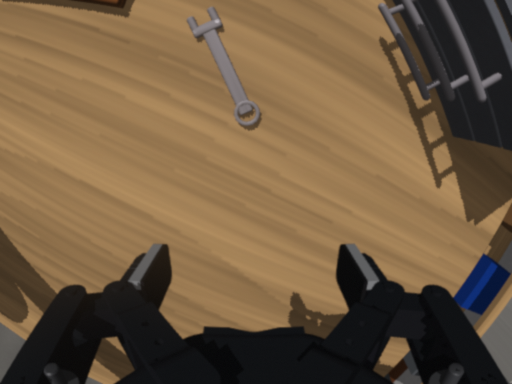

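```bash
cat >> h.py <<'E'
def pix2world(c,u,v,d=None):
    f=f_of(c)
    u=np.asarray(u,float);v=np.asarray(v,float)
    if d is None: d=c['depth'][np.round(v).astype(int),np.round(u).astype(int)]
    p=np.stack([(u-c['cx'])/f*d,-(v-c['cy'])/f*d,-d],-1)
    T=c['world_from_camera']
    return p@T[:3,:3].T+T[:3,3]
def pix_at_z(c,u,v,z):
    a=pix2world(c,u,v,np.ones(np.shape(u)));T=c['world_from_camera'];o=T[:3,3]
    return o+(a-o)*((z-o[2])/(a[...,2]-o[2]))[...,None]
def world2pix(c,P):
    T=c['world_from_camera'];p=(np.asarray(P)-T[:3,3])@T[:3,:3];f=f_of(c)
    return np.stack([c['cx']+f*p[...,0]/-p[...,2],c['cy']-f*p[...,1]/-p[...,2]],-1)
E
python3 - <<'E'
from h import *
c=read_camera('top'); im=c['image']
save('top_crate',cv2.resize(im[165:255,262:362],None,fx=6,fy=6,interpolation=cv2.INTER_CUBIC))
save('top_box',cv2.resize(im[125:265,90:270],None,fx=4,fy=4,interpolation=cv2.INTER_CUBIC))
for n,z in [('brass1_mid',.02),('steel1_mid',.02),('crate',0),('returns',0),('returns_shelf',.125),('returns_sill',.125),('shutter_post',.215),('brush_spot',.008)]:
    for r in landmark_of(n,c)[:6]:
        u,v=r['at']; print(n,round(r['conf'],2),np.round(r['at'],1),np.round(pix_at_z(c,u,v,z),3), np.round(pix2world(c,u,v),3))
E
```

```text
steel1_mid 0.69 [332.1 188.8] [ 0.596 -0.293  0.02 ] [ 0.594 -0.29   0.031]
crate 0.95 [308.1 210.7] [ 0.515 -0.2    0.   ] [ 0.515 -0.199  0.006]
returns 0.58 [194.3 222. ] [0.482 0.238 0.   ] [0.473 0.22  0.129]
returns_shelf 0.85 [189.2 216.5] [0.493 0.238 0.125] [0.493 0.238 0.125]
returns_sill 0.69 [193.6 202.4] [0.543 0.223 0.125] [0.535 0.213 0.192]
shutter_post 0.63 [179.2 201.1] [0.537 0.258 0.215] [0.54  0.262 0.191]
brush_spot 0.93 [257.8 229.8] [ 0.446 -0.004  0.008] [ 0.446 -0.004  0.013]
brush_spot 0.49 [185.6 203. ] [0.555 0.27  0.008] [0.536 0.244 0.17 ]
```

View pics/top_crate.png

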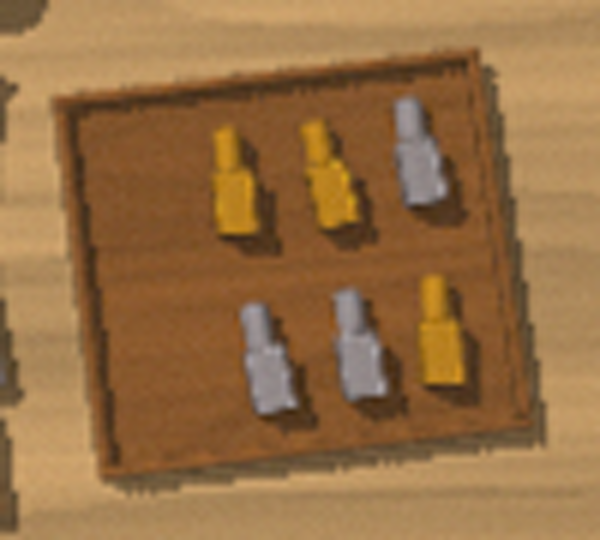

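View pics/top_box.png

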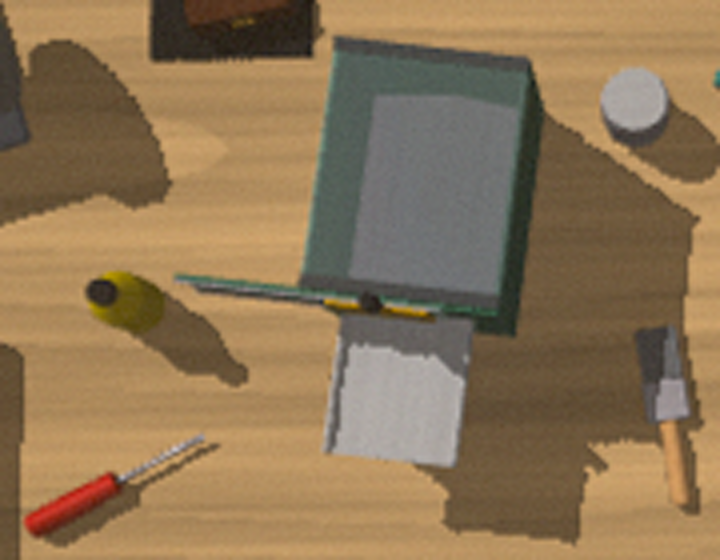

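```bash
cat > ov.py <<'E'
from h import *
c=read_camera('top'); im=c['image'].copy()
# points in crop px -> world
cp=np.array([[335,37],[530,60],[175,277],[500,313]])/4+[90,125]-.375
W=pix_at_z(c,cp[:,0],cp[:,1],.191); print(np.round(W,4))
L=np.array([[280,85],[280,-85],[55,190],[55,-85]])/1e3
from scipy.optimize import least_squares
def res(p):
    t=p[2];M=np.array([[np.cos(t),-np.sin(t)],[np.sin(t),np.cos(t)]]);return ((L@M.T+p[:2])-W[:,:2]).ravel()
r=least_squares(res,[.48,.23,0]);p=r.x;print(p,np.round(r.fun*1e3,1))
def to(P):
    P=np.asarray(P,float)/1e3;t=p[2];return np.stack([p[0]+np.cos(t)*P[...,0]-np.sin(t)*P[...,1],p[1]+np.sin(t)*P[...,0]+np.cos(t)*P[...,1],P[...,2]],-1)
big=cv2.resize(im[125:265,90:270],None,fx=4,fy=4,interpolation=cv2.INTER_CUBIC)
def dr(P,col):
    q=(world2pix(c,to(P))-[90,125]+.375)*4
    cv2.polylines(big,[np.round(q).astype(int)],True,col,1)
dr([[55,-85,191],[280,-85,191],[280,85,191],[55,85,191]],(255,0,0))
dr([[55,-85,191],[55,190,191]],(255,0,255))
dr([[-75,-58,125],[55,-58,125],[55,58,125],[-75,58,125]],(0,0,255))
dr([[50,0,191],[50,0,239]],(0,255,0))
dr([[50,-43,191],[50,43,191]],(0,255,255))
save('ov',big)
E
python3 ov.py
```

```text
[[0.7751 0.2828 0.191 ]
 [0.7513 0.1146 0.191 ]
 [0.5684 0.4167 0.191 ]
 [0.5316 0.1424 0.191 ]]
[ 0.48707719  0.23552501 -0.13424734] [ 0.9 -0.5  1.9 -0.8 -1.3 -0.3 -1.4  1.5]
```

View pics/ov.png

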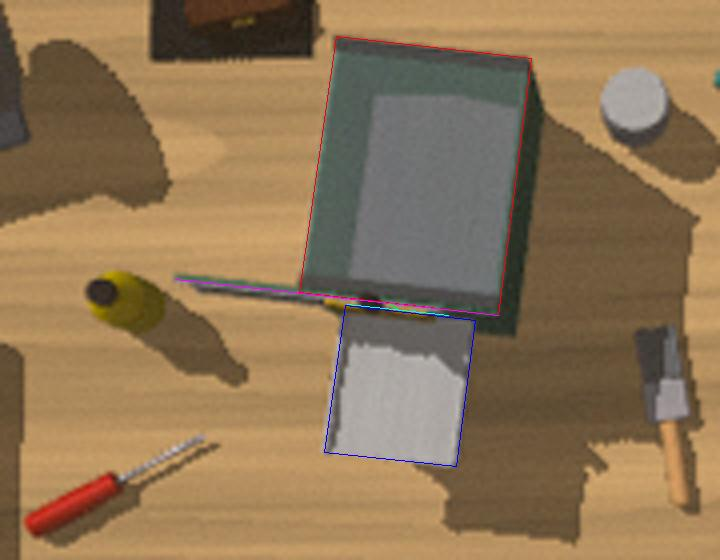

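```bash
cat >> ov.py <<'E'
q=(world2pix(c,to([[50,0,191],[50,0,239],[50,-43,191],[50,43,191],[50,15,239],[50,15,191]])));print(np.round(q,1)); print(np.round((q-[90,125])*4,0))
save('ovz',cv2.resize(c['image'][188:212,160:215],None,fx=14,fy=14,interpolation=cv2.INTER_NEAREST))
E
python3 ov.py
```

```text
[[0.7751 0.2828 0.191 ]
 [0.7513 0.1146 0.191 ]
 [0.5684 0.4167 0.191 ]
 [0.5316 0.1424 0.191 ]]
[ 0.48707719  0.23552501 -0.13424734] [ 0.9 -0.5  1.9 -0.8 -1.3 -0.3 -1.4  1.5]
[[189.  202. ]
 [186.8 200.3]
 [201.7 203.4]
 [176.4 200.6]
 [182.2 199.8]
 [184.6 201.5]]
[[396. 308.]
 [387. 301.]
 [447. 314.]
 [346. 302.]
 [369. 299.]
 [378. 306.]]
```

View pics/ovz.png

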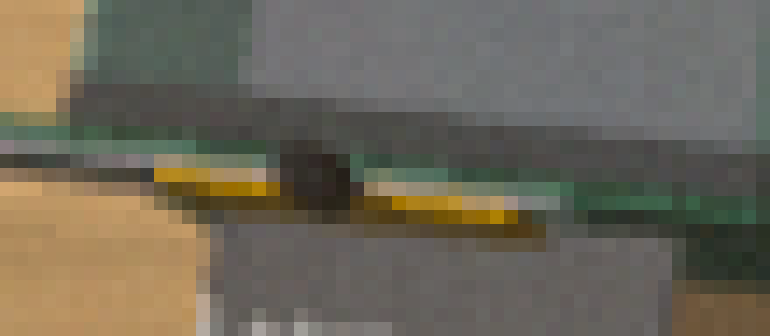

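Candidates by pixel in the top view. Brass-coloured: blanks in the crate at (301,197), (317,195) and (336,220). Steel blanks: (332,190), (307,227), (322,224). Look-alikes outside the crate: turquoise (279,147) and red (305,150), plus the faceplate (387,194) and the oil bottle (121,200). I choose the three yellow blanks in the crate, which the close crop confirms. The shutter starts slightly ajar, by about 15 mm.

```bash
cat >> h.py <<'E'
RP=np.array([0.48708,0.23553,-0.13425])
def loc(P):
    P=np.asarray(P,float)/1e3;t=RP[2];return np.stack([RP[0]+np.cos(t)*P[...,0]-np.sin(t)*P[...,1],RP[1]+np.sin(t)*P[...,0]+np.cos(t)*P[...,1],P[...,2]],-1)
def toloc(W):
    t=RP[2];d=np.asarray(W)[...,:2]-RP[:2];return 1e3*np.stack([np.cos(t)*d[...,0]+np.sin(t)*d[...,1],-np.sin(t)*d[...,0]+np.cos(t)*d[...,1],np.asarray(W)[...,2]],-1)
def plan(xyz,head):
    s=read_state();M=R.from_rotvec(s['tcp_rot']).as_matrix()
    c,sn=np.cos(head),np.sin(head);G=np.array([[c,sn,0],[sn,-c,0],[0,0,-1]])
    d=M.T@(np.asarray(xyz)-s['tool_pos'])*100
    print('slide',np.round(d,2),'rot',np.round(R.from_matrix(M.T@G).as_rotvec(),3),'rows',np.ceil(max(np.linalg.norm(d)/4.17,0)),'t',round(s['time'],2))
E
python3 -c "
from h import *
print(loc([50.5,15,300])); plan(loc([30,20,330]),-.134)"
```

```text
[0.53913331 0.24363575 0.3       ]
slide [ 57.71 -67.55  -9.07] rot [ 0.    -0.     0.584] rows 22.0 t 0.7
```

play_rows(
  slide=[
    [0,0,-9],
    [12,-12,-9],
    [55,-67,-9],
    [55,-67,-9],
    [55,-67,-9],
    [55,-67,-9],
    [55,-67,-9],
    [55,-67,-9],
    [55,-67,-9],
    [55,-67,-9],
    [55,-67,-9],
    [55,-67,-9],
  ],
  delta_rot=[
    [0,0,0],
    [0,0,0.1],
    [0,0,0.2],
    [0,0,0.3],
    [0,0,0.4],
    [0,0,0.5],
    [0,0,0.584],
    [0,0,0.584],
    [0,0,0.584],
    [0,0,0.584],
    [0,0,0.584],
    [0,0,0.584],
  ],
)

```text
time: 1.7
tool_pos: [0.4026, -0.1631, 0.3115]
tcp_rot: [3.134, -0.212, 0.002]
wrist_force: [2.0, 0.3, 0.4]
width: 0.999
```

```bash
python3 -c "
from h import *
print(read_state()['q']);plan(loc([30,15,330]),-.134)"
```

```text
[-4.42370599e-01 -2.45745151e-01  1.98668822e+00  7.19834334e-05
  1.39917563e+00  1.26327674e+00]
slide [  6.01 -42.14  -1.86] rot [ 0.    -0.001 -0.001] rows 11.0 t 1.7
```

play_rows(
  slide=[
    [6,-42,-1.9],
    [6,-42,-1.9],
    [6,-42,-1.9],
    [6,-42,-1.9],
    [6,-42,-1.9],
    [6,-42,-1.9],
    [6,-42,-1.9],
    [6,-42,-1.9],
    [6,-42,-1.9],
    [6,-42,-1.9],
    [6,-42,-1.9],
    [6,-42,-1.9],
  ],
  delta_rot=[
    [0,0,0],
    [0,0,0],
    [0,0,0],
    [0,0,0],
    [0,0,0],
    [0,0,0],
    [0,0,0],
    [0,0,0],
    [0,0,0],
    [0,0,0],
    [0,0,0],
    [0,0,0],
  ],
)

```text
time: 2.7
tool_pos: [0.5188, 0.2478, 0.33]
tcp_rot: [3.135, -0.205, 0.002]
wrist_force: [0.1, -0.6, -0.9]
width: 0.998
```

```bash
cat >> h.py <<'E'
def wpix(c,s,P):
    "world point -> wrist pixel (equidistant fisheye)"
    Rm=R.from_rotvec(s['tcp_rot']).as_matrix();p=(np.asarray(P)-s['tool_pos'])@Rm
    H=c['hand_eye'];p=(p-H[:3,3])@H[:3,:3]
    x,y,z=p[...,0],-p[...,1],-p[...,2];r=np.hypot(x,y);th=np.arctan2(r,z);f=f_of(c)
    k=f*th/np.maximum(r,1e-9);return np.stack([c['cx']+k*x,c['cy']+k*y],-1)
def wray(c,s,u,v):
    f=f_of(c);dx,dy=np.asarray(u,float)-c['cx'],np.asarray(v,float)-c['cy'];r=np.hypot(dx,dy);th=r/f
    k=np.sin(th)/np.maximum(r,1e-9);d=np.stack([k*dx,-k*dy,-np.cos(th)],-1)
    H=c['hand_eye'];Rm=R.from_rotvec(s['tcp_rot']).as_matrix()
    return s['tool_pos']+Rm@H[:3,3], d@H[:3,:3].T@Rm.T
def w_at_z(c,s,u,v,z):
    o,d=wray(c,s,u,v);return o+d*((z-o[2])/d[...,2])[...,None]
E
python3 - <<'E'
from h import *
s=read_state();c=read_camera('wrist');im=c['image'].copy()
print(np.round(toloc(s['tool_pos']),1),s['q'])
for P,col in [([50.5,15,239],(255,0,0)),([50.5,15,191],(255,0,0)),([55,-85,191],(0,0,255)),([55,190,191],(0,0,255)),([55,58,125],(0,255,0)),([-75,58,125],(0,255,0)),([-75,-58,125],(0,255,0))]:
    q=wpix(c,s,loc(P));print(P,q);cv2.circle(im,tuple(int(x) for x in q),3,col,1)
for r in landmark_of('shutter_post',c)[:2]: print(r, toloc(w_at_z(c,s,*r['at'],.215)))
save('w1',im)
E
```

```text
[ 29.7  16.4 330. ] [ 4.02686055e-01  3.07292886e-02  1.70406088e+00 -5.43795909e-04
  1.40599348e+00  2.10440383e+00]
[50.5, 15, 239] [253.1912754 175.4680213]
[50.5, 15, 191] [253.2795681  163.80913048]
[55, -85, 191] [356.12132135 160.82907663]
[55, 190, 191] [ 86.0881214  162.34514477]
[55, 58, 125] [216.20346042 149.26248023]
[-75, 58, 125] [219.71368551 250.41669193]
[-75, -58, 125] [309.26197465 250.28080255]
```

View pics/w1.png

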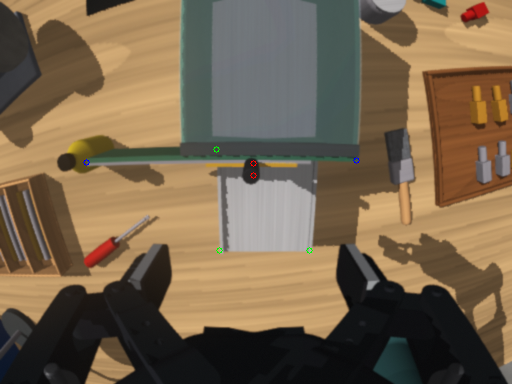

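```bash
python3 - <<'E'
from h import *
s=read_state();c=read_camera('wrist');print(c['fovy'],f_of(c))
f=f_of(c)
def wp(u,v):
    o,d=wray(c,s,u,v); H=c['hand_eye'];Rm=R.from_rotvec(s['tcp_rot']).as_matrix()
    ax=-(Rm@H[:3,:3])[:,2]; D=c['depth'][int(v),int(u)]; return o+d*D/(d@ax)
for u,v in [(265,220),(240,230),(300,200),(222,240),(314,240),(270,245),(100,156),(345,157),(180,40),(360,60),(252,168),(330,230),(150,200),(225,167),(295,166)]:
    w=wp(u,v);print((u,v),np.round(c['depth'][v,u],3),np.round(w,3),np.round(toloc(w),0))
E
```

```text
65.70646984690485 297.3186396354542
(265, 220) 0.366 [0.454 0.237 0.124] [-33.  -3. 124.]
(240, 230) 0.367 [0.446 0.269 0.127] [-45.  28. 127.]
(300, 200) 0.356 [0.475 0.192 0.126] [ -6. -45. 126.]
(222, 240) 0.372 [0.435 0.294 0.125] [-60.  51. 125.]
(314, 240) 0.511 [ 0.354  0.157 -0.001] [-121.  -95.   -1.]
(270, 245) 0.375 [0.419 0.235 0.125] [-67. -10. 125.]
(100, 156) 0.287 [0.569 0.401 0.178] [ 59. 175. 178.]
(345, 157) 0.277 [0.534 0.151 0.19 ] [ 58. -77. 190.]
(180, 40) 0.242 [0.665 0.291 0.192] [169.  79. 192.]
(360, 60) 0.421 [ 0.651  0.053 -0.   ] [ 187. -159.   -0.]
(252, 168) 0.237 [0.543 0.241 0.232] [ 55.  13. 232.]
(330, 230) 0.502 [0.371 0.129 0.003] [-101. -122.    3.]
(150, 200) 0.488 [0.466 0.428 0.001] [-47. 188.   1.]
(225, 167) 0.346 [0.527 0.275 0.125] [ 34.  45. 125.]
(295, 166) 0.346 [0.517 0.194 0.124] [ 35. -38. 124.]
```

```bash
python3 -c "
from h import *
plan(loc([50.5,14.5,218]),-.134)"
```

```text
slide [ 2.07 -0.22 11.22] rot [ 0.002 -0.001 -0.001] rows 3.0 t 2.85
```

play_rows(
  slide=[
    [2.1,-0.2,0],
    [2.1,-0.2,4],
    [2.1,-0.2,8],
    [2.1,-0.2,11.2],
    [2.1,-0.2,11.2],
    [2.1,-0.2,11.2],
  ],
  delta_rot=[
    [0,0,0],
    [0,0,0],
    [0,0,0],
    [0,0,0],
    [0,0,0],
    [0,0,0],
  ],
)

```text
time: 3.35
tool_pos: [0.5377, 0.2406, 0.2165]
tcp_rot: [3.13, -0.215, -0.006]
wrist_force: [0.3, -0.5, -0.1]
width: 0.996
```

play_rows(
  slide=[
    [0,0,0],
    [0,0,0],
    [0,0,0],
    [0,0,0],
    [0,0,0],
    [0,0,0],
    [0,0,0],
    [0,0,0],
  ],
  delta_rot=[
    [0,0,0],
    [0,0,0],
    [0,0,0],
    [0,0,0],
    [0,0,0],
    [0,0,0],
    [0,0,0],
    [0,0,0],
  ],
  hand=0,
  force=20,
)

```text
time: 4.02
tool_pos: [0.5385, 0.2413, 0.2179]
tcp_rot: [3.132, -0.215, -0.002]
wrist_force: [0.8, 2.0, 5.8]
width: 0.157
```

```bash
python3 -c "
from h import *
s=read_state();print(toloc(s['tool_pos']),s['width'],s['wrist_force']);plan(loc([50.5,132,218]),-.134)"
```

```text
[ 50.17183554  12.60331377 217.91926801] 0.15698297744080805 [0.8323292  1.99000151 5.7577283 ]
slide [  0.   -11.94  -0.04] rot [ 0.003  0.001 -0.003] rows 3.0 t 4.02
```

play_rows(
  slide=[
    [0,-1.5,0],
    [0,-3,0],
    [0,-4.5,0],
    [0,-6,0],
    [0,-7.5,0],
    [0,-9,0],
    [0,-10,0],
    [0,-11,0],
    [0,-11.5,0],
    [0,-11.9,0],
    [0,-12.0,0],
    [0,-12.0,0],
  ],
  delta_rot=[
    [0,0,0],
    [0,0,0],
    [0,0,0],
    [0,0,0],
    [0,0,0],
    [0,0,0],
    [0,0,0],
    [0,0,0],
    [0,0,0],
    [0,0,0],
    [0,0,0],
    [0,0,0],
  ],
)

```text
time: 5.02
tool_pos: [0.5543, 0.3585, 0.2178]
tcp_rot: [3.126, -0.213, -0.005]
wrist_force: [-3.4, -10.3, 8.7]
width: 0.16
```

```bash
python3 -c "
from h import *
s=read_state();print(toloc(s['tool_pos']),s['width'],s['wrist_force'],s['q'])
c=read_camera('top');save('t2',cv2.resize(c['image'][150:250,100:260],None,fx=5,fy=5))"
```

```text
[ 50.19665273 130.86668684 217.84777083] 0.1599963456231566 [ -3.43312915 -10.28455542   8.70925262] [ 0.539127    0.25437935  1.65576086 -0.00573475  1.23889448  2.24774433]
```

View pics/t2.png

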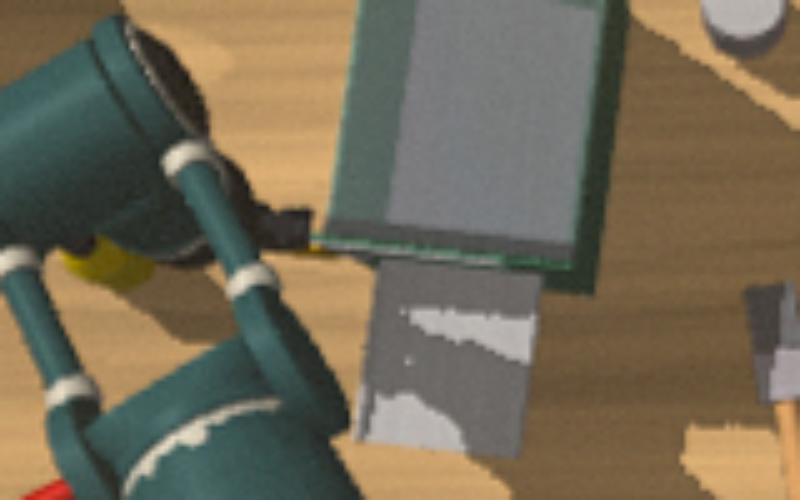

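play_rows(
  slide=[
    [0,0,0],
    [0,0,0],
    [0,0,0],
    [0,0,0],
    [0,0,0],
    [0,0,-4],
    [0,0,-8],
    [-2,2,-11],
    [-10,12,-12],
    [-14,16,-12],
    [-14,16,-12],
    [-14,16,-12],
  ],
  delta_rot=[
    [0,0,0],
    [0,0,0],
    [0,0,0],
    [0,0,0],
    [0,0,0],
    [0,0,0],
    [0,0,0],
    [0,0,0],
    [0,0,0],
    [0,0,0],
    [0,0,0],
    [0,0,0],
  ],
  hand=1,
)

```text
time: 6.07
tool_pos: [0.4066, 0.231, 0.3387]
tcp_rot: [3.127, -0.213, -0.004]
wrist_force: [0.4, -0.4, 0.0]
width: 1.003
```

```bash
cat > bl.py <<'E'
from h import *
import sys
# blank poses from wrist or top camera by colour
def blanks(c,s=None,name='top'):
    im=c['image'];hsv=cv2.cvtColor(im,cv2.COLOR_RGB2HSV)
    return hsv
E
python3 - <<'E'
from h import *
s=read_state();print(np.round(toloc(s['tool_pos'])))
c=read_camera('wrist');save('w2',c['image'])
P=np.array([.515,-.19,.32]);plan(P,-.134+.25)
E
```

```text
[-79. -15. 339.]
slide [17.02 39.68  2.24] rot [ 0.012  0.008 -0.252] rows 11.0 t 6.12
```

View pics/w2.png

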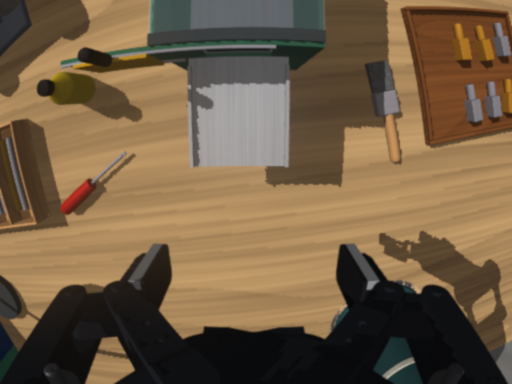

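```bash
python3 -c "
from h import *
plan([.42,-.2,.31],0.116)"
```

```text
slide [ 7.75 41.94  3.33] rot [ 0.012  0.008 -0.252] rows 11.0 t 6.12
```

play_rows(
  slide=[
    [7.8,42,3.3],
    [7.8,42,3.3],
    [7.8,42,3.3],
    [7.8,42,3.3],
    [7.8,42,3.3],
    [7.8,42,3.3],
    [7.8,42,3.3],
    [7.8,42,3.3],
    [7.8,42,3.3],
    [7.8,42,3.3],
    [7.8,42,3.3],
    [7.8,42,3.3],
  ],
  delta_rot=[
    [0,0,0],
    [0,0,0],
    [0.012,0.008,-0.06],
    [0.012,0.008,-0.12],
    [0.012,0.008,-0.18],
    [0.012,0.008,-0.25],
    [0.012,0.008,-0.25],
    [0.012,0.008,-0.25],
    [0.012,0.008,-0.25],
    [0.012,0.008,-0.25],
    [0.012,0.008,-0.25],
    [0.012,0.008,-0.25],
  ],
)

```text
time: 7.12
tool_pos: [0.4203, -0.2042, 0.3097]
tcp_rot: [3.136, 0.171, -0.001]
wrist_force: [0.7, 0.3, 0.1]
width: 1.001
```

```bash
cat > bl.py <<'E'
from h import *
def brass(c,s,tag,draw=True):
    """brass & steel blanks: use colour mask, project pixels on z=.032 via depth; fit with minAreaRect in metric grid"""
    im=c['image'];hsv=cv2.cvtColor(im,cv2.COLOR_RGB2HSV)
    H=c['hand_eye'];Rm=R.from_rotvec(s['tcp_rot']).as_matrix()
    v,u=np.mgrid[0:384,0:512];o,d=wray(c,s,u,v)
    ax=-(Rm@H[:3,:3])[:,2];P=o+d*(c['depth']/(d@ax))[...,None]
    out=im.copy();res=[]
    top=(P[...,2]>.024)&(P[...,2]<.042)&(v<300)
    for nm,m in (('brass',(hsv[...,1]>150)&(hsv[...,0]>18)&(hsv[...,0]<32)&(hsv[...,2]>110)),('steel',(hsv[...,1]<70)&(hsv[...,2]>70))):
        n,lab,st,ce=cv2.connectedComponentsWithStats((m&top).astype(np.uint8))
        for i in range(1,n):
            if st[i,4]<80: continue
            Q=P[lab==i]
            if not(.35<Q[:,0].mean()<.7 and -.4<Q[:,1].mean()<0.1): continue
            (cx,cy),(w,h),a=cv2.minAreaRect((Q[:,:2]*1e3).astype(np.float32))
            X=Q[:,:2].mean(0);ev,V=np.linalg.eigh(np.cov(Q[:,:2].T));ax1=V[:,1];ax1*=np.sign(ax1[0])
            proj=(Q[:,:2]-X)@ax1;lat=(Q[:,:2]-X)@[-ax1[1],ax1[0]]
            lo,hi=np.percentile(proj,[1,99])
            # width at each end -> head
            wl=np.ptp(lat[proj<lo+.02]);wh=np.ptp(lat[proj>hi-.02])
            hl=lat[proj<lo+.034]
            lc=(np.percentile(hl,2)+np.percentile(hl,98))/2
            tail=X+ax1*lo+lc*np.array([-ax1[1],ax1[0]])
            yaw=np.arctan2(ax1[1],ax1[0])
            g=tail+ax1*.026
            res.append((nm,g,yaw,(hi-lo)*1e3))
            q=wpix(c,s,[*g,.032]);print(nm,'px',np.round(ce[i]),'grasp',np.round(g,4),'yaw',round(yaw,3),'len',round((hi-lo)*1e3,1),'wTail/wFront',round(wl*1e3),round(wh*1e3),'z',round(np.median(Q[:,2]),3),'n',st[i,4])
            cv2.circle(out,tuple(int(round(x)) for x in q),2,(255,0,0),-1)
            q2=wpix(c,s,[*(tail+ax1*.068),.032]);cv2.circle(out,tuple(int(round(x)) for x in q2),2,(0,0,255),-1)
    save(tag,out);return res
if __name__=='__main__':
    import sys
    s=read_state();c=read_camera('wrist');brass(c,s,sys.argv[1]);print(s['tool_pos'],s['tcp_rot'])
E
python3 bl.py w3
```

```text
steel px [326.  51.] grasp [ 0.5841 -0.2892] yaw 0.13 len 65.9 wTail/wFront 25 16 z 0.032 n 671
steel px [243. 130.] grasp [ 0.4554 -0.1882] yaw 0.179 len 65.5 wTail/wFront 24 16 z 0.032 n 706
steel px [285. 130.] grasp [ 0.4626 -0.2456] yaw 0.12 len 66.0 wTail/wFront 23 16 z 0.032 n 700
[ 0.42032294 -0.20418637  0.30968243] [ 3.13598002e+00  1.71010526e-01 -1.38532218e-03]
```

View pics/w3.png

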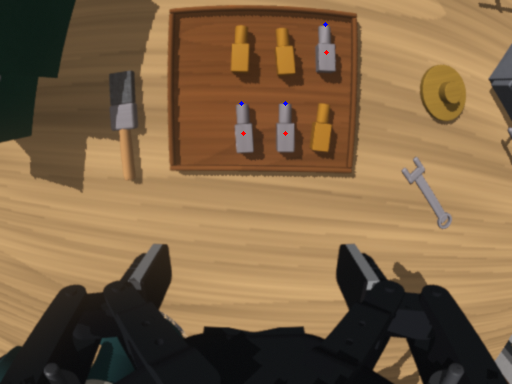

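```bash
python3 - <<'E'
from h import *
c=read_camera('wrist');h=cv2.cvtColor(c['image'],cv2.COLOR_RGB2HSV)
print([h[r,k].tolist() for r,k in ((60,240),(62,285),(135,322),(95,265),(30,240))])
E
sed -i 's/(hsv\[...,0\]>18)/(hsv[...,0]>16)/' bl.py; python3 bl.py w4
```

```text
[[18, 189, 186], [18, 189, 186], [18, 193, 181], [13, 172, 138], [18, 191, 194]]
brass px [243.  52.] grasp [ 0.5673 -0.171 ] yaw 0.084 len 65.4 wTail/wFront 23 13 z 0.032 n 651
brass px [287.  54.] grasp [ 0.5711 -0.2318] yaw 0.214 len 65.2 wTail/wFront 24 15 z 0.032 n 663
brass px [324. 131.] grasp [ 0.4707 -0.2972] yaw 0.02 len 64.5 wTail/wFront 24 14 z 0.032 n 650
steel px [328.  52.] grasp [ 0.5841 -0.2892] yaw 0.127 len 65.7 wTail/wFront 25 16 z 0.032 n 654
steel px [246. 131.] grasp [ 0.4554 -0.188 ] yaw 0.181 len 65.5 wTail/wFront 24 16 z 0.032 n 705
steel px [288. 130.] grasp [ 0.4634 -0.2457] yaw 0.13 len 66.1 wTail/wFront 23 16 z 0.031 n 709
[ 0.42045354 -0.20091551  0.309999  ] [-3.13569846e+00 -1.75453029e-01  7.89495698e-04]
```

```bash
python3 -c "
from h import *
plan([.5673,-.171,.10],0.084);plan([.5673,-.171,.018],0.084)"
```

```text
slide [14.91 -1.22 21.02] rot [-0.001  0.     0.029] rows 7.0 t 7.27
slide [14.92 -1.21 29.22] rot [-0.001  0.     0.029] rows 8.0 t 7.27
```

play_rows(
  slide=[
    [14.9,-1.2,0],
    [14.9,-1.2,0],
    [14.9,-1.2,0],
    [14.9,-1.2,4],
    [14.9,-1.2,8],
    [14.9,-1.2,12],
    [14.9,-1.2,16],
    [14.9,-1.2,20],
    [14.9,-1.2,20],
    [14.9,-1.2,20],
  ],
  delta_rot=[
    [0,0,0.03],
    [0,0,0.03],
    [0,0,0.03],
    [0,0,0.03],
    [0,0,0.03],
    [0,0,0.03],
    [0,0,0.03],
    [0,0,0.03],
    [0,0,0.03],
    [0,0,0.03],
  ],
  hand=0.45,
  force=40,
)

```text
time: 8.1
tool_pos: [0.5652, -0.1687, 0.108]
tcp_rot: [-3.135, -0.134, 0.009]
wrist_force: [-0.1, 0.9, 0.9]
width: 0.451
```

```bash
python3 bl.py w5; python3 -c "
from h import *
plan([.5673,-.171,.018],0.084)"
```

```text
brass px [255. 195.] grasp [ 0.5683 -0.1711] yaw 0.076 len 66.3 wTail/wFront 23 16 z 0.032 n 2374
brass px [333. 197.] grasp [ 0.5718 -0.2321] yaw 0.203 len 66.3 wTail/wFront 24 16 z 0.032 n 2209
brass px [387. 273.] grasp [ 0.5125 -0.2779] yaw 1.337 len 12.1 wTail/wFront 11 11 z 0.028 n 98
steel px [400. 188.] grasp [ 0.5851 -0.2893] yaw 0.124 len 65.9 wTail/wFront 25 17 z 0.031 n 1915
steel px [260. 289.] grasp [ 0.5002 -0.1796] yaw 0.218 len 21.9 wTail/wFront 16 16 z 0.028 n 364
[ 0.56517746 -0.16868725  0.10801231] [-3.13524896 -0.13417984  0.00936701]
slide [-0.05  0.11  9.32] rot [-0.001  0.     0.001] rows 3.0 t 8.15
```

View pics/w5.png

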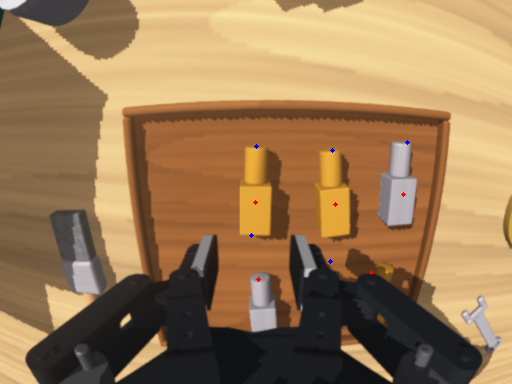

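play_rows(
  slide=[
    [0,0.1,3],
    [0,0.1,6],
    [0,0.1,8],
    [0,0.1,9],
    [0,0.1,9.3],
    [0,0.1,9.3],
    [0,0.1,9.3],
  ],
  delta_rot=[
    [0,0,0],
    [0,0,0],
    [0,0,0],
    [0,0,0],
    [0,0,0],
    [0,0,0],
    [0,0,0],
  ],
)

```text
time: 8.73
tool_pos: [0.5701, -0.1715, 0.0209]
tcp_rot: [3.138, 0.134, 0.006]
wrist_force: [-0.5, -0.7, -0.5]
width: 0.448
```

play_rows(
  slide=[
    [0,0,0],
    [0,0,0],
    [0,0,0],
    [0,0,0],
    [0,0,0],
    [0,0,0],
    [0,0,0],
  ],
  delta_rot=[
    [0,0,0],
    [0,0,0],
    [0,0,0],
    [0,0,0],
    [0,0,0],
    [0,0,0],
    [0,0,0],
  ],
  hand=0,
  force=60,
)

```text
time: 9.32
tool_pos: [0.5723, -0.1722, 0.0237]
tcp_rot: [3.136, 0.134, 0.013]
wrist_force: [-0.0, 1.0, 7.8]
width: 0.266
```

play_rows(
  slide=[
    [0,0,-3],
    [0,0,-6],
    [0,0,-10],
    [0,0,-14],
    [0,0,-18],
    [0,0,-20],
    [0,0,-20],
    [0,0,-20],
  ],
  delta_rot=[
    [0,0,0],
    [0,0,0],
    [0,0,0],
    [0,0,0],
    [0,0,0],
    [0,0,0],
    [0,0,0],
    [0,0,0],
  ],
)

```text
time: 9.98
tool_pos: [0.5714, -0.1722, 0.2256]
tcp_rot: [3.135, 0.133, 0.019]
wrist_force: [-0.6, -0.3, -2.6]
width: 0.268
```

```bash
python3 - <<'E'
from h import *
s=read_state();c=read_camera('wrist');save('w6',c['image']);print(s['width'],s['tool_pos'])
# hold grasp 8mm behind mid. lay mid at local x=-25 -> TCP x=-33
plan(loc([-33,0,230]),-.134);plan(loc([-33,0,138]),-.134)
E
```

```text
0.2677184619754996 [ 0.57144155 -0.17220079  0.22562634]
slide [ -8.01 -42.    -0.85] rot [ 0.001 -0.008  0.219] rows 11.0 t 10.03
slide [ -8.08 -42.02   8.35] rot [ 0.001 -0.008  0.219] rows 11.0 t 10.03
```

View pics/w6.png

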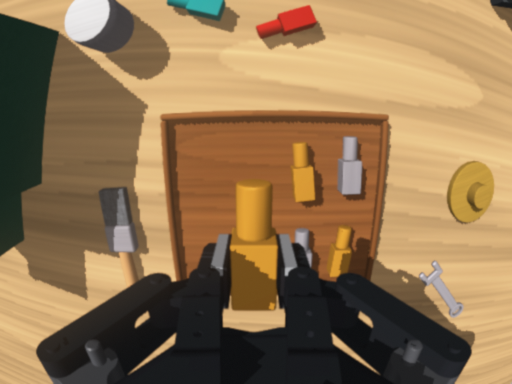

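```bash
python3 -c "
from h import *
plan(loc([-26,0,235]),-.134)"
```

```text
slide [ -7.33 -41.84  -1.35] rot [ 0.001 -0.008  0.219] rows 11.0 t 10.03
```

play_rows(
  slide=[
    [-7.3,-41.8,-1.3],
    [-7.3,-41.8,-1.3],
    [-7.3,-41.8,-1.3],
    [-7.3,-41.8,-1.3],
    [-7.3,-41.8,-1.3],
    [-7.3,-41.8,-1.3],
    [-7.3,-41.8,-1.3],
    [-7.3,-41.8,-1.3],
    [-7.3,-41.8,-1.3],
    [-7.3,-41.8,-1.3],
    [-7.3,-41.8,-1.3],
    [-7.3,-41.8,-1.3],
  ],
  delta_rot=[
    [0,0,0],
    [0,0,0.05],
    [0,0,0.1],
    [0,0,0.15],
    [0,0,0.2],
    [0,-0.008,0.22],
    [0,-0.008,0.22],
    [0,-0.008,0.22],
    [0,-0.008,0.22],
    [0,-0.008,0.22],
    [0,-0.008,0.22],
    [0,-0.008,0.22],
  ],
)

```text
time: 11.03
tool_pos: [0.459, 0.2406, 0.2314]
tcp_rot: [3.131, -0.204, -0.008]
wrist_force: [-0.0, -0.8, -2.8]
width: 0.265
```

```bash
python3 -c "
from h import *
s=read_state();print(toloc(s['tool_pos']),s['width'])
c=read_camera('wrist');save('w7',c['image'])
plan(loc([-26,0,142]),-.134)"
```

```text
[-28.50950348   1.22070966 231.35057228] 0.264782364624962
slide [ 0.19 -0.09  8.95] rot [0.005 0.004 0.002] rows 3.0 t 11.08
```

View pics/w7.png

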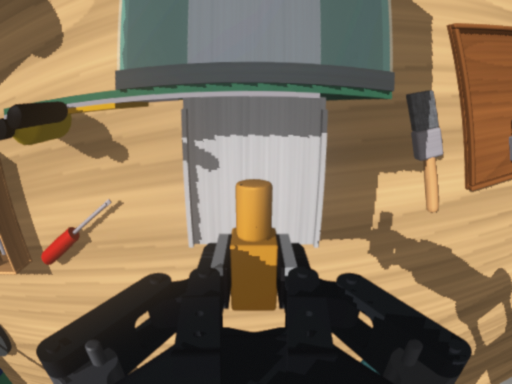

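play_rows(
  slide=[
    [0.2,0,3],
    [0.2,0,6],
    [0.2,0,8],
    [0.2,0,8.8],
    [0.2,0,9],
    [0.2,0,9],
    [0.2,0,9],
  ],
  delta_rot=[
    [0,0,0],
    [0,0,0],
    [0,0,0],
    [0,0,0],
    [0,0,0],
    [0,0,0],
    [0,0,0],
  ],
)

```text
time: 11.67
tool_pos: [0.4614, 0.2365, 0.1409]
tcp_rot: [3.129, -0.209, -0.008]
wrist_force: [0.8, 0.1, -3.1]
width: 0.262
```

```bash
python3 -c "
from h import *
s=read_state();print(toloc(s['tool_pos']),s['width'],s['wrist_force'])"
```

```text
[-25.56257722  -2.43074268 140.91381395] 0.26204326134609024 [ 0.81113575  0.06024525 -3.10585039]
```

play_rows(
  slide=[
    [0,0,0.3],
    [0,0,0.3],
    [0,0,0.3],
  ],
  delta_rot=[
    [0,0,0],
    [0,0,0],
    [0,0,0],
  ],
)

```text
time: 11.92
tool_pos: [0.4619, 0.2366, 0.1405]
tcp_rot: [3.13, -0.211, -0.008]
wrist_force: [-6.3, 0.2, 14.1]
width: 0.264
```

play_rows(
  slide=[
    [0,0,0],
    [0,0,0],
    [0,0,0],
    [0,0,0],
    [0,0,-2.5],
    [0,0,-4.5],
    [0,0,-4.5],
    [-3,0,-4.5],
    [-5.5,0,-4.5],
    [-5.5,0,-4.5],
    [-5.5,0,-4.5],
  ],
  delta_rot=[
    [0,0,0],
    [0,0,0],
    [0,0,0],
    [0,0,0],
    [0,0,0],
    [0,0,0],
    [0,0,0],
    [0,0,0],
    [0,0,0],
    [0,0,0],
    [0,0,0],
  ],
  hand=0.5,
)

```text
time: 12.83
tool_pos: [0.4065, 0.244, 0.1848]
tcp_rot: [3.13, -0.209, -0.009]
wrist_force: [-0.4, 0.0, 0.7]
width: 0.499
```

play_rows(
  slide=[
    [0,0,0],
    [0,0,0],
    [0,0,0],
    [0,0,0],
    [0,0,0],
  ],
  delta_rot=[
    [0,0,0],
    [0,0,0],
    [0,0,0],
    [0,0,0],
    [0,0,0],
  ],
  hand=0,
)

```text
time: 13.25
tool_pos: [0.407, 0.2439, 0.1847]
tcp_rot: [3.13, -0.21, -0.009]
wrist_force: [0.1, 0.6, -0.8]
width: 0.004
```

```bash
python3 -c "
from h import *
s=read_state();print(toloc(s['tool_pos']),s['width'])
c=read_camera('wrist');save('w8',c['image'])
plan(loc([-76,-1,139]),-.134)"
```

```text
[-80.43986574  -2.40746363 184.73311485] 0.003882787835201354
slide [ 0.48 -0.17  4.57] rot [ 0.005  0.005 -0.   ] rows 2.0 t 13.3
```

View pics/w8.png

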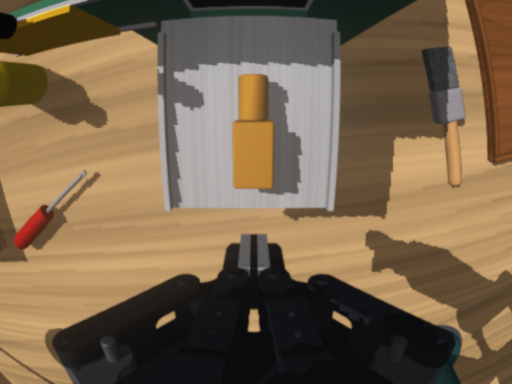

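play_rows(
  slide=[
    [0,0,3],
    [0,0,4.6],
    [0,0,4.6],
    [1,0,4.6],
    [2,0,4.6],
    [3.5,0,4.6],
    [5,0,4.6],
    [6.5,0,4.6],
    [8,0,4.6],
    [8.5,0,4.6],
    [8.5,0,4.6],
  ],
  delta_rot=[
    [0,0,0],
    [0,0,0],
    [0,0,0],
    [0,0,0],
    [0,0,0],
    [0,0,0],
    [0,0,0],
    [0,0,0],
    [0,0,0],
    [0,0,0],
    [0,0,0],
  ],
)

```text
time: 14.22
tool_pos: [0.4934, 0.2321, 0.1388]
tcp_rot: [3.13, -0.212, -0.006]
wrist_force: [-0.5, -1.1, 0.9]
width: -0.0
```

```bash
python3 -c "
from h import *
s=read_state();print(toloc(s['tool_pos']),s['width'],s['wrist_force'])
c=read_camera('wrist');save('w9',c['image'])
plan(loc([36,-1,140]),-.134)"
```

```text
[  6.76186718  -2.53635683 138.80821857] -0.0004971380688916179 [-0.54946796 -1.09937726  0.90010199]
slide [ 3.03 -0.17 -0.16] rot [ 0.005  0.005 -0.001] rows 1.0 t 14.27
```

View pics/w9.png

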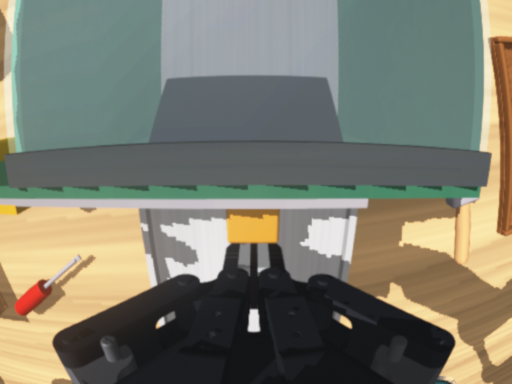

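play_rows(
  slide=[
    [0.8,0,0],
    [1.6,0,0],
    [2.4,0,0],
    [3,0,0],
    [3.1,0,0],
    [3.1,0,0],
    [3.1,0,0],
  ],
  delta_rot=[
    [0,0,0],
    [0,0,0],
    [0,0,0],
    [0,0,0],
    [0,0,0],
    [0,0,0],
    [0,0,0],
  ],
)

```text
time: 14.85
tool_pos: [0.5233, 0.2279, 0.1383]
tcp_rot: [3.13, -0.212, -0.007]
wrist_force: [0.3, 0.4, -0.3]
width: -0.0
```

```bash
python3 -c "
from h import *
s=read_state();print(toloc(s['tool_pos']),s['width'],s['wrist_force'])
c=read_camera('wrist');save('w10',c['image'])"
```

```text
[ 36.87006147  -2.70908997 138.33536642] -0.0004174922992375641 [ 0.25971024  0.44636918 -0.32428688]
```

View pics/w10.png

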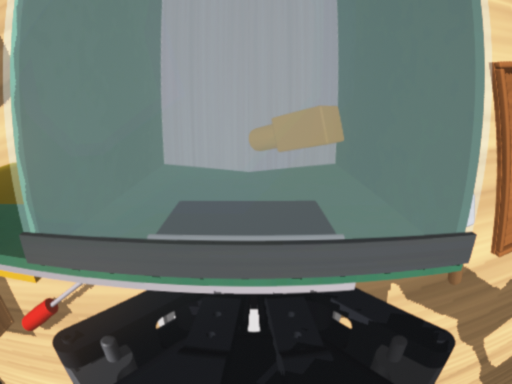

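play_rows(
  slide=[
    [-3,0,0],
    [-6,0,0],
    [-8,0,-3],
    [-9,4,-7],
    [-9,8,-11],
    [-9,12,-15],
    [-9,16,-17],
    [-9,20,-17],
    [-9,24,-17],
    [-9,28,-17],
    [-9,32,-17],
    [-9,36,-17],
  ],
  delta_rot=[
    [0,0,0],
    [0,0,0],
    [0,0,0],
    [0,0,0],
    [0,0,0],
    [0,0,0],
    [0,0,0],
    [0,0,-0.05],
    [0,0,-0.1],
    [0,0,-0.15],
    [0,0,-0.2],
    [0,0,-0.25],
  ],
  hand=0.45,
)

```text
time: 15.9
tool_pos: [0.39, -0.0846, 0.3106]
tcp_rot: [3.131, 0.185, -0.005]
wrist_force: [1.0, -0.6, -0.2]
width: 0.448
```

```bash
python3 bl.py w11; python3 - <<'E'
from h import *
c=read_camera('top');save('t3',cv2.resize(c['image'][150:250,120:260],None,fx=5,fy=5))
plan([.5718,-.2321,.11],.208)
E
```

```text
brass px [367.  49.] grasp [ 0.5707 -0.2316] yaw 0.201 len 65.3 wTail/wFront 25 15 z 0.032 n 593
brass px [397. 124.] grasp [ 0.4704 -0.2968] yaw 0.025 len 65.1 wTail/wFront 25 15 z 0.031 n 548
steel px [402.  50.] grasp [ 0.5842 -0.2891] yaw 0.126 len 65.6 wTail/wFront 25 16 z 0.031 n 537
steel px [329. 120.] grasp [ 0.4549 -0.1873] yaw 0.171 len 65.8 wTail/wFront 24 16 z 0.032 n 682
steel px [366. 122.] grasp [ 0.4624 -0.2454] yaw 0.11 len 65.9 wTail/wFront 24 16 z 0.031 n 620
[ 0.39000901 -0.08463019  0.31064367] [ 3.13128301  0.1853728  -0.00460446]
slide [16.7  16.08 20.05] rot [ 0.007  0.006 -0.101] rows 8.0 t 16.0
```

View pics/t3.png

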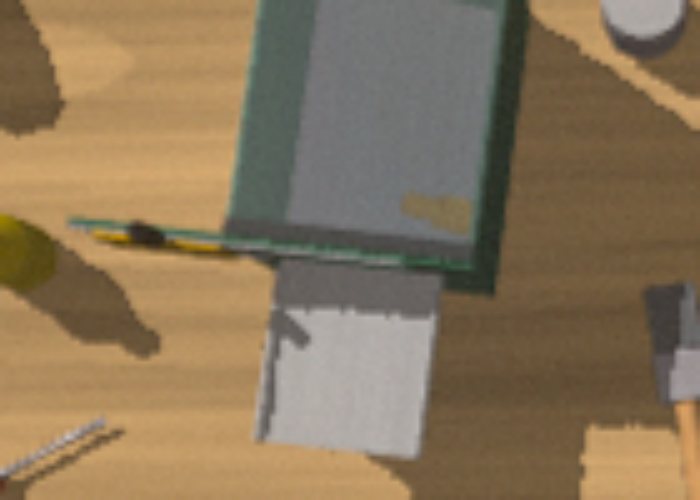

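View pics/w11.png

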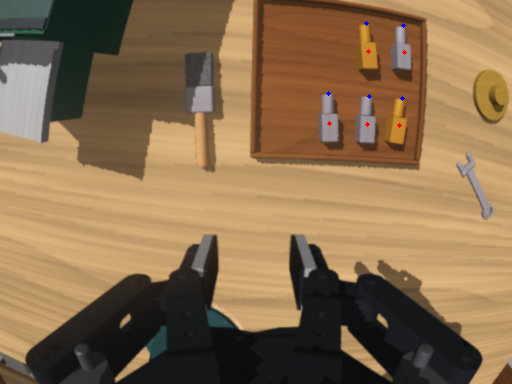

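play_rows(
  slide=[
    [4,4,0],
    [8,8,0],
    [12,12,3],
    [15,15,7],
    [16.5,16.1,11],
    [16.6,16.1,15],
    [16.6,16.1,19],
    [16.6,16.1,20],
    [16.6,16.1,20],
    [16.6,16.1,20],
  ],
  delta_rot=[
    [0,0,-0.1],
    [0,0,-0.1],
    [0,0,-0.1],
    [0,0,-0.1],
    [0,0,-0.1],
    [0,0,-0.1],
    [0.007,0.006,-0.1],
    [0.007,0.006,-0.1],
    [0.007,0.006,-0.1],
    [0.007,0.006,-0.1],
  ],
  hand=0.45,
)

```text
time: 16.83
tool_pos: [0.5673, -0.2297, 0.1034]
tcp_rot: [-3.118, -0.324, 0.015]
wrist_force: [-0.4, -0.6, -0.1]
width: 0.447
```

```bash
python3 bl.py w12|head -3; python3 -c "
from h import *
plan([.5718,-.2321,.019],0.205)"
```

```text
brass px [257. 195.] grasp [ 0.5718 -0.2323] yaw 0.195 len 66.1 wTail/wFront 24 16 z 0.032 n 2486
steel px [335. 194.] grasp [ 0.5849 -0.2895] yaw 0.124 len 66.0 wTail/wFront 24 17 z 0.032 n 2352
steel px [249. 288.] grasp [ 0.5061 -0.2411] yaw 0.111 len 23.6 wTail/wFront 17 17 z 0.028 n 442
slide [0.3  0.28 8.78] rot [-0.005  0.005  0.002] rows 3.0 t 16.88
```

play_rows(
  slide=[
    [0.2,0.3,3],
    [0.2,0.3,6],
    [0.2,0.3,8],
    [0.2,0.3,8.6],
    [0.2,0.3,8.8],
    [0.2,0.3,8.8],
    [0.2,0.3,8.8],
    [0.2,0.3,8.8],
  ],
  delta_rot=[
    [0,0,0],
    [0,0,0],
    [0,0,0],
    [0,0,0],
    [0,0,0],
    [0,0,0],
    [0,0,0],
    [0,0,0],
  ],
)

```text
time: 17.55
tool_pos: [0.5728, -0.2332, 0.0215]
tcp_rot: [-3.123, -0.325, 0.003]
wrist_force: [1.0, -0.1, 0.1]
width: 0.45
```

play_rows(
  slide=[
    [0,0,0],
    [0,0,0],
    [0,0,0],
    [0,0,0],
    [0,0,0],
    [0,0,0],
    [0,0,0],
  ],
  delta_rot=[
    [0,0,0],
    [0,0,0],
    [0,0,0],
    [0,0,0],
    [0,0,0],
    [0,0,0],
    [0,0,0],
  ],
  hand=0,
  force=60,
)

```text
time: 18.13
tool_pos: [0.5742, -0.2338, 0.0236]
tcp_rot: [-3.124, -0.325, -0.001]
wrist_force: [-0.8, 1.5, 5.9]
width: 0.257
```

play_rows(
  slide=[
    [0,0,-3],
    [0,0,-6],
    [0,0,-10],
    [0,0,-14],
    [0,0,-18],
    [0,0,-20.5],
    [0,0,-20.5],
    [0,0,-20.5],
  ],
  delta_rot=[
    [0,0,0],
    [0,0,0],
    [0,0,0],
    [0,0,0],
    [0,0,0],
    [0,0,0],
    [0,0,0],
    [0,0,0],
  ],
)

```text
time: 18.8
tool_pos: [0.5752, -0.2346, 0.231]
tcp_rot: [3.123, 0.325, 0.008]
wrist_force: [-0.1, -0.8, -3.2]
width: 0.264
```

```bash
python3 - <<'E'
from h import *
s=read_state();c=read_camera('wrist');save('w13',c['image']);print(s['width'],s['tool_pos'])
plan(loc([-26,0,235]),-.134)
E
```

```text
0.2644370941538371 [ 0.57517018 -0.23457605  0.23100256]
slide [ -1.27 -48.59  -0.64] rot [-0.001 -0.001  0.341] rows 12.0 t 18.85
```

View pics/w13.png

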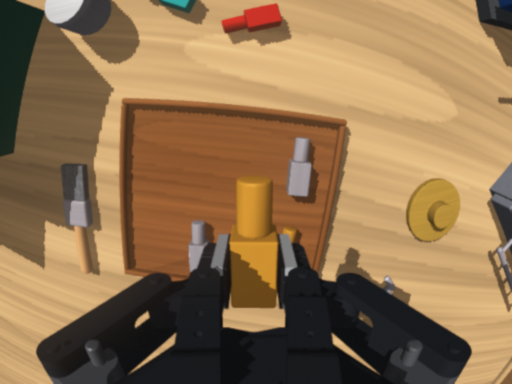

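Brass 2 is held squarely, with its head in the jaws at (254,270). Carrying it over.

play_rows(
  slide=[
    [-1.3,-48.6,-0.6],
    [-1.3,-48.6,-0.6],
    [-1.3,-48.6,-0.6],
    [-1.3,-48.6,-0.6],
    [-1.3,-48.6,-0.6],
    [-1.3,-48.6,-0.6],
    [-1.3,-48.6,-0.6],
    [-1.3,-48.6,-0.6],
    [-1.3,-48.6,-0.6],
    [-1.3,-48.6,-0.6],
    [-1.3,-48.6,-0.6],
    [-1.3,-48.6,-0.6],
  ],
  delta_rot=[
    [0,0,0],
    [0,0,0.05],
    [0,0,0.1],
    [0,0,0.15],
    [0,0,0.2],
    [0,0,0.25],
    [0,0,0.3],
    [0,0,0.34],
    [0,0,0.34],
    [0,0,0.34],
    [0,0,0.34],
    [0,0,0.34],
  ],
)

```text
time: 19.85
tool_pos: [0.4578, 0.2414, 0.2311]
tcp_rot: [3.134, -0.206, -0.008]
wrist_force: [0.2, 0.7, -1.9]
width: 0.264
```

play_rows(
  slide=[
    [0,0,0],
    [0,0,0],
  ],
  delta_rot=[
    [0,0,0],
    [0,0,0],
  ],
)

```text
time: 20.02
tool_pos: [0.455, 0.242, 0.2272]
tcp_rot: [3.131, -0.2, -0.018]
wrist_force: [-0.1, -0.2, -2.2]
width: 0.26
```

```bash
python3 -c "
from h import *
s=read_state();print(toloc(s['tool_pos']),s['width'])
c=read_camera('wrist');save('w14',c['image'])
plan(loc([-26,0,139]),-.134)"
```

```text
[-32.67763475   2.10774914 227.2438695 ] 0.2596146141197184
slide [0.66 0.07 8.87] rot [0.005 0.01  0.005] rows 3.0 t 20.07
```

View pics/w14.png

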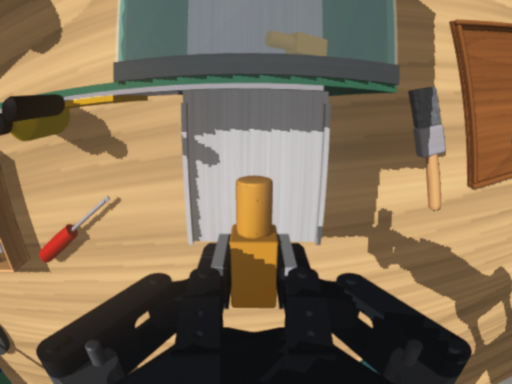

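play_rows(
  slide=[
    [0.6,0,3],
    [0.6,0,6],
    [0.6,0,8],
    [0.6,0,8.6],
    [0.6,0,8.8],
    [0.6,0,9],
    [0.6,0,9],
  ],
  delta_rot=[
    [0.005,0.01,0],
    [0.005,0.01,0],
    [0.005,0.01,0],
    [0.005,0.01,0],
    [0.005,0.01,0],
    [0.005,0.01,0],
    [0.005,0.01,0],
  ],
)

```text
time: 20.65
tool_pos: [0.4595, 0.2375, 0.14]
tcp_rot: [3.132, -0.206, -0.007]
wrist_force: [-10.3, -4.7, 19.8]
width: 0.26
```

```bash
python3 -c "
from h import *
s=read_state();print(toloc(s['tool_pos']),s['width'],s['wrist_force'])"
```

```text
[-27.60071836  -1.78359106 140.03694362] 0.2603592128097335 [-10.30999526  -4.65615631  19.76381312]
```

play_rows(
  slide=[
    [0,0,0],
    [0,0,0],
    [0,0,0],
    [0,0,0],
    [0,0,-2.5],
    [0,0,-4.5],
    [0,0,-4.5],
    [-3,0,-4.5],
    [-5.5,0,-4.5],
    [-5.5,0,-4.5],
    [-5.5,0,-4.5],
  ],
  delta_rot=[
    [0,0,0],
    [0,0,0],
    [0,0,0],
    [0,0,0],
    [0,0,0],
    [0,0,0],
    [0,0,0],
    [0,0,0],
    [0,0,0],
    [0,0,0],
    [0,0,0],
  ],
  hand=0.5,
)

```text
time: 21.57
tool_pos: [0.4041, 0.2445, 0.1843]
tcp_rot: [3.132, -0.204, -0.008]
wrist_force: [0.2, -0.3, -0.5]
width: 0.5
```

play_rows(
  slide=[
    [0,0,0],
    [0,0,0],
    [0,0,0],
    [0,0,0],
    [0,0,0],
  ],
  delta_rot=[
    [0,0,0],
    [0,0,0],
    [0,0,0],
    [0,0,0],
    [0,0,0],
  ],
  hand=0,
)

```text
time: 21.98
tool_pos: [0.4046, 0.2445, 0.1842]
tcp_rot: [3.132, -0.205, -0.008]
wrist_force: [-0.3, 0.5, 0.5]
width: -0.004
```

```bash
python3 -c "
from h import *
s=read_state();print(toloc(s['tool_pos']),s['width'])
c=read_camera('wrist');save('w15',c['image'])
plan(loc([36.5,-1,139]),-.134)"
```

```text
[-82.91097501  -2.18707466 184.17256898] -0.0037236997280062066
slide [11.97 -0.09  4.46] rot [0.004 0.005 0.003] rows 4.0 t 22.03
```

View pics/w15.png

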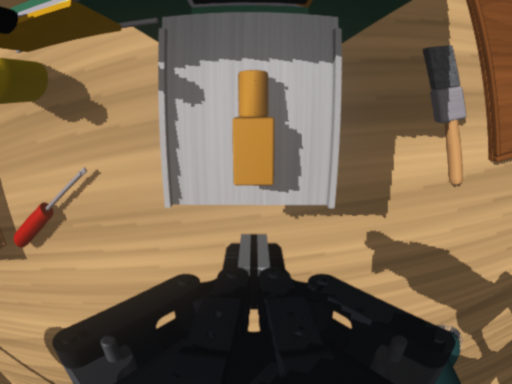

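The blank lies straight on the shelf at (253,130). I'll push it the same way.

play_rows(
  slide=[
    [0,0,3],
    [0,0,4.5],
    [0,0,4.5],
    [1,0,4.5],
    [2,0,4.5],
    [3.5,0,4.5],
    [5,0,4.5],
    [6.5,0,4.5],
    [8,0,4.5],
    [9,0,4.5],
    [9,0,4.5],
  ],
  delta_rot=[
    [0,0,0],
    [0,0,0],
    [0,0,0],
    [0,0,0],
    [0,0,0],
    [0,0,0],
    [0,0,0],
    [0,0,0],
    [0,0,0],
    [0,0,0],
    [0,0,0],
  ],
)

```text
time: 22.95
tool_pos: [0.497, 0.2324, 0.1395]
tcp_rot: [3.132, -0.207, -0.004]
wrist_force: [0.2, -0.5, -0.3]
width: -0.003
```

```bash
python3 -c "
from h import *
s=read_state();print(s['wrist_force'])
plan(loc([36.5,-1,139]),-.134)"
```

```text
[ 0.15213074 -0.503144   -0.34207496]
slide [ 2.63 -0.07  0.04] rot [0.003 0.002 0.002] rows 1.0 t 22.95
```

play_rows(
  slide=[
    [0.8,0,0],
    [1.6,0,0],
    [2.3,0,0],
    [2.7,0,0],
    [2.7,0,0],
    [2.7,0,0],
  ],
  delta_rot=[
    [0,0,0],
    [0,0,0],
    [0,0,0],
    [0,0,0],
    [0,0,0],
    [0,0,0],
  ],
)

```text
time: 23.45
tool_pos: [0.5241, 0.2288, 0.1394]
tcp_rot: [3.132, -0.207, -0.003]
wrist_force: [-0.7, 0.2, 0.2]
width: -0.0
```

```bash
python3 -c "
from h import *
s=read_state();print(toloc(s['tool_pos']),s['wrist_force'])
c=read_camera('wrist');save('w16',c['image'])"
```

```text
[ 37.54171861  -1.74234376 139.35963008] [-0.6857977   0.24541963  0.24613107]
```

View pics/w16.png

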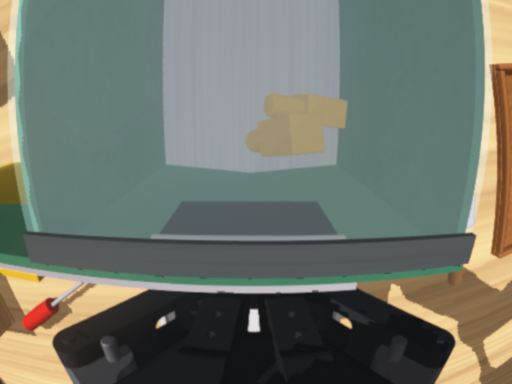

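Both blanks are inside and the flap is hanging shut. Back to the crate.

play_rows(
  slide=[
    [-3,0,0],
    [-6,0,0],
    [-8,0,-3],
    [-9,4,-7],
    [-9,8,-11],
    [-9,12,-15],
    [-9,16,-17],
    [-9,20,-17],
    [-9,24,-17],
    [-9,28,-17],
    [-9,32,-17],
    [-9,36,-17],
  ],
  delta_rot=[
    [0,0,0],
    [0,0,0],
    [0,0,0],
    [0,0,0],
    [0,0,0],
    [0,0,0],
    [0,0,0],
    [0,0,-0.05],
    [0,0,-0.1],
    [0,0,-0.15],
    [0,0,-0.16],
    [0,0,-0.16],
  ],
  hand=0.45,
)

```text
time: 24.5
tool_pos: [0.3912, -0.0844, 0.3107]
tcp_rot: [3.138, 0.046, -0.0]
wrist_force: [0.9, 0.5, -0.0]
width: 0.452
```

```bash
python3 bl.py w17; python3 - <<'E'
from h import *
c=read_camera('top');save('t4',cv2.resize(c['image'][150:250,120:260],None,fx=5,fy=5))
plan([.4705,-.297,.11],.022)
E
```

```text
brass px [395. 112.] grasp [ 0.4704 -0.2969] yaw 0.017 len 65.1 wTail/wFront 25 15 z 0.031 n 562
steel px [393.  38.] grasp [ 0.5841 -0.2891] yaw 0.127 len 65.5 wTail/wFront 24 14 z 0.031 n 546
steel px [326. 115.] grasp [ 0.4552 -0.1874] yaw 0.169 len 65.4 wTail/wFront 24 16 z 0.032 n 679
steel px [364. 114.] grasp [ 0.4626 -0.2454] yaw 0.123 len 66.3 wTail/wFront 25 16 z 0.032 n 637
[ 0.3911605  -0.08442014  0.31065757] [ 3.13808822e+00  4.64794866e-02 -7.98728198e-05]
slide [ 7.63 20.9  20.12] rot [ 0.006  0.002 -0.003] rows 8.0 t 24.6
```

View pics/w17.png

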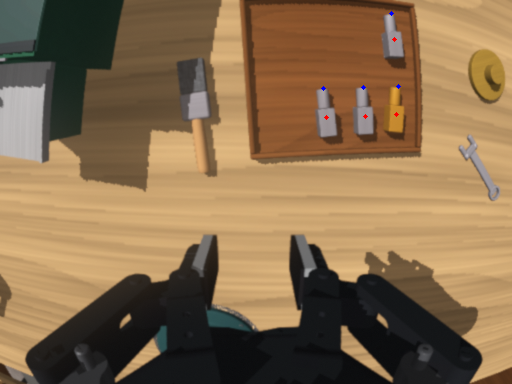

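View pics/t4.png

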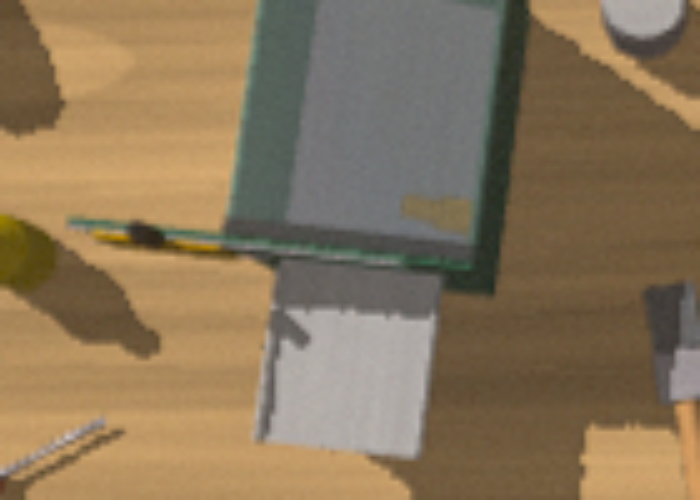

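play_rows(
  slide=[
    [2,4,0],
    [4,8,0],
    [6,12,0],
    [7,16,2],
    [7.5,20,5],
    [7.5,20.9,9],
    [7.5,20.9,13],
    [7.5,20.9,17],
    [7.5,20.9,20],
    [7.5,20.9,20],
    [7.5,20.9,20],
  ],
  delta_rot=[
    [0,0,0],
    [0,0,0],
    [0,0,0],
    [0,0,0],
    [0,0,0],
    [0.006,0,0],
    [0.006,0,0],
    [0.006,0,0],
    [0.006,0,0],
    [0.006,0,0],
    [0.006,0,0],
  ],
  hand=0.4,
)

```text
time: 25.52
tool_pos: [0.4671, -0.2944, 0.1082]
tcp_rot: [-3.136, -0.031, 0.013]
wrist_force: [-0.1, -0.2, 0.5]
width: 0.403
```

```bash
python3 bl.py w18; python3 - <<'E'
from h import *
s=read_state();c=read_camera('wrist');H=c['hand_eye'];Rm=R.from_rotvec(s['tcp_rot']).as_matrix()
# wall profile: points along y at world x ~ .47..0.5
v,u=np.mgrid[0:384,0:512];o,d=wray(c,s,u,v);ax=-(Rm@H[:3,:3])[:,2];P=o+d*(c['depth']/(d@ax))[...,None]
m=(abs(P[...,0]-.49)<.015)&(v<250)
Q=P[m];
for y in np.arange(-.37,-.24,.004):
    k=abs(Q[:,1]-y)<.002
    if k.any(): print(round(y,3),np.round(np.median(Q[k,2]),3),k.sum())
plan([.4715,-.297,.02],.022)
E
```

```text
brass px [257. 193.] grasp [ 0.4709 -0.2981] yaw 0.022 len 66.1 wTail/wFront 23 16 z 0.032 n 2348
steel px [249.  44.] grasp [ 0.584  -0.2902] yaw 0.134 len 62.0 wTail/wFront 24 17 z 0.032 n 2500
steel px [190. 202.] grasp [ 0.4632 -0.2467] yaw 0.11 len 66.1 wTail/wFront 24 17 z 0.032 n 2226
steel px [124. 209.] grasp [ 0.4559 -0.189 ] yaw 0.183 len 66.1 wTail/wFront 25 17 z 0.032 n 1903
[ 0.46706017 -0.29439415  0.10817702] [-3.13624514 -0.03108524  0.01296695]
-0.37 0.0 147
-0.366 0.0 150
-0.362 0.0 153
-0.358 0.0 152
-0.354 0.0 91
-0.35 0.019 70
-0.346 0.02 172
-0.342 0.018 265
-0.338 0.008 168
-0.334 0.008 166
-0.33 0.008 166
-0.326 0.008 214
-0.322 0.009 226
-0.318 0.009 295
-0.314 0.009 248
-0.31 0.008 194
-0.306 0.025 189
-0.302 0.029 211
-0.298 0.029 217
-0.294 0.029 217
-0.29 0.026 187
-0.286 0.008 186
-0.282 0.009 220
-0.278 0.009 307
-0.274 0.009 244
-0.27 0.009 197
-0.266 0.008 172
-0.262 0.008 173
-0.258 0.008 182
-0.254 0.009 250
-0.25 0.025 328
-0.246 0.028 239
-0.242 0.029 206
slide [ 0.05 -0.03  9.35] rot [ 0.001 -0.001 -0.002] rows 3.0 t 25.62
```

View pics/w18.png

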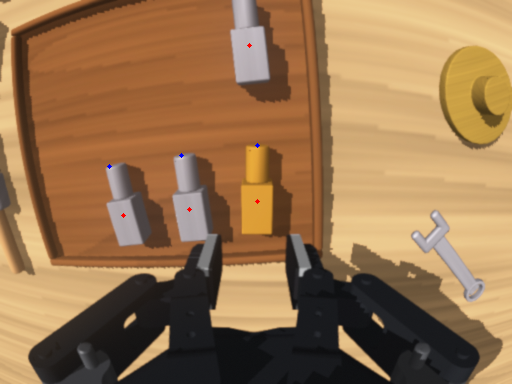

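play_rows(
  slide=[
    [0,0,3],
    [0,0,6],
    [0,0,8],
    [0,0,9],
    [0,0,9.3],
    [0,0,9.3],
    [0,0,9.3],
    [0,0,9.3],
  ],
  delta_rot=[
    [0,0,0],
    [0,0,0],
    [0,0,0],
    [0,0,0],
    [0,0,0],
    [0,0,0],
    [0,0,0],
    [0,0,0],
  ],
)

```text
time: 26.28
tool_pos: [0.4727, -0.2984, 0.0228]
tcp_rot: [3.138, 0.031, 0.006]
wrist_force: [-0.9, 0.2, -0.0]
width: 0.4
```

play_rows(
  slide=[
    [0,0,0],
    [0,0,0],
    [0,0,0],
    [0,0,0],
    [0,0,0],
    [0,0,0],
    [0,0,0],
  ],
  delta_rot=[
    [0,0,0],
    [0,0,0],
    [0,0,0],
    [0,0,0],
    [0,0,0],
    [0,0,0],
    [0,0,0],
  ],
  hand=0,
  force=60,
)

```text
time: 26.87
tool_pos: [0.4738, -0.2991, 0.0243]
tcp_rot: [3.136, 0.031, 0.009]
wrist_force: [-0.3, 0.6, 7.3]
width: 0.268
```

play_rows(
  slide=[
    [0,0,-3],
    [0,0,-6],
    [0,0,-10],
    [0,0,-14],
    [0,0,-18],
    [0,0,-20.5],
    [0,0,-20.5],
    [0,0,-20.5],
  ],
  delta_rot=[
    [0,0,0],
    [0,0,0],
    [0,0,0],
    [0,0,0],
    [0,0,0],
    [0,0,0],
    [0,0,0],
    [0,0,0],
  ],
)

```text
time: 27.53
tool_pos: [0.4733, -0.2987, 0.231]
tcp_rot: [3.134, 0.031, 0.014]
wrist_force: [-0.4, -0.0, -3.7]
width: 0.262
```

```bash
python3 - <<'E'
from h import *
s=read_state();c=read_camera('wrist');save('w19',c['image']);print(s['width'],s['tool_pos'])
plan(loc([-26,0,235]),-.134)
E
```

```text
0.2618949060889257 [ 0.47326607 -0.2986803   0.23096548]
slide [ 1.000e-02 -5.369e+01 -9.000e-01] rot [ 0.004 -0.006  0.154] rows 13.0 t 27.58
```

View pics/w19.png

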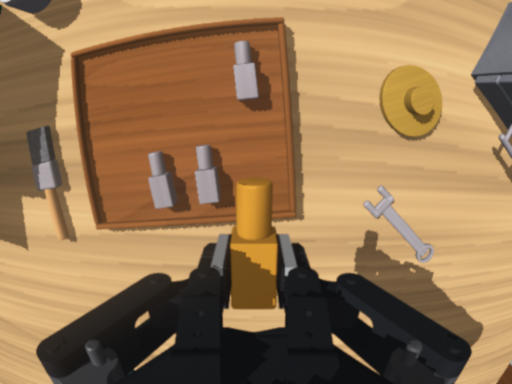

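play_rows(
  slide=[
    [0,-53.7,-0.9],
    [0,-53.7,-0.9],
    [0,-53.7,-0.9],
    [0,-53.7,-0.9],
    [0,-53.7,-0.9],
    [0,-53.7,-0.9],
    [0,-53.7,-0.9],
    [0,-53.7,-0.9],
    [0,-53.7,-0.9],
    [0,-53.7,-0.9],
    [0,-53.7,-0.9],
    [0,-53.7,-0.9],
  ],
  delta_rot=[
    [0,0,0],
    [0,0,0.05],
    [0,0,0.1],
    [0,0,0.154],
    [0,0,0.154],
    [0,0,0.154],
    [0,0,0.154],
    [0,0,0.154],
    [0,0,0.154],
    [0,0,0.154],
    [0,0,0.154],
    [0,0,0.154],
  ],
)

```text
time: 28.58
tool_pos: [0.4594, 0.203, 0.231]
tcp_rot: [3.128, -0.21, 0.0]
wrist_force: [0.5, -0.6, -2.2]
width: 0.261
```

```bash
python3 -c "
from h import *
plan(loc([-26,0,235]),-.134)"
```

```text
slide [-0.3  -3.59 -0.43] rot [ 0.007 -0.001  0.   ] rows 1.0 t 28.58
```

play_rows(
  slide=[
    [-0.3,-3.6,0],
    [-0.3,-3.6,0],
    [-0.3,-3.6,0],
    [-0.3,-3.6,0],
  ],
  delta_rot=[
    [0,0,0],
    [0,0,0],
    [0,0,0],
    [0,0,0],
  ],
)

```text
time: 28.92
tool_pos: [0.4595, 0.2383, 0.2276]
tcp_rot: [3.125, -0.207, -0.007]
wrist_force: [0.7, -0.4, -2.6]
width: 0.259
```

```bash
python3 -c "
from h import *
s=read_state();print(toloc(s['tool_pos']),s['width'])
c=read_camera('wrist');save('w20',c['image'])
plan(loc([-26,0,139.5]),-.134)"
```

```text
[-27.66265741  -0.9598023  227.62518778] 0.2593453731761792
slide [ 0.14 -0.23  8.88] rot [ 0.01   0.003 -0.   ] rows 3.0 t 28.97
```

View pics/w20.png

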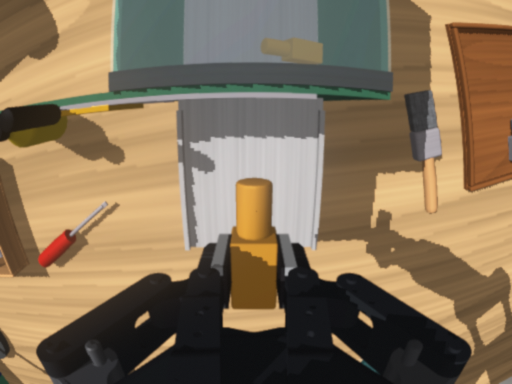

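play_rows(
  slide=[
    [0.2,-0.2,3],
    [0.2,-0.2,6],
    [0.2,-0.2,8],
    [0.2,-0.2,8.6],
    [0.2,-0.2,8.9],
    [0.2,-0.2,9.1],
    [0.2,-0.2,9.1],
  ],
  delta_rot=[
    [0.01,0,0],
    [0.01,0,0],
    [0.01,0,0],
    [0.01,0,0],
    [0.01,0,0],
    [0.01,0,0],
    [0.01,0,0],
  ],
)

```text
time: 29.55
tool_pos: [0.4607, 0.2365, 0.1409]
tcp_rot: [3.133, -0.214, -0.01]
wrist_force: [-10.7, -3.5, 20.9]
width: 0.262
```

```bash
python3 -c "
from h import *
s=read_state();print(toloc(s['tool_pos']),s['width'],s['wrist_force'])"
```

```text
[-26.25657992  -2.56793923 140.85133777] 0.2623262602637335 [-10.72898348  -3.48412054  20.89587832]
```

play_rows(
  slide=[
    [0,0,0],
    [0,0,0],
    [0,0,0],
    [0,0,0],
    [0,0,-2.5],
    [0,0,-4.5],
    [0,0,-4.5],
    [-3,0,-4.5],
    [-5.7,0,-4.5],
    [-5.7,0,-4.5],
    [-5.7,0,-4.5],
  ],
  delta_rot=[
    [0,0,0],
    [0,0,0],
    [0,0,0],
    [0,0,0],
    [0,0,0],
    [0,0,0],
    [0,0,0],
    [0,0,0],
    [0,0,0],
    [0,0,0],
    [0,0,0],
  ],
  hand=0.5,
)

```text
time: 30.47
tool_pos: [0.4033, 0.2441, 0.1852]
tcp_rot: [3.132, -0.212, -0.012]
wrist_force: [-0.6, -0.1, 0.5]
width: 0.496
```

play_rows(
  slide=[
    [0,0,0],
    [0,0,0],
    [0,0,0],
    [0,0,0],
    [0,0,0],
  ],
  delta_rot=[
    [0,0,0],
    [0,0,0],
    [0,0,0],
    [0,0,0],
    [0,0,0],
  ],
  hand=0,
)

```text
time: 30.88
tool_pos: [0.4038, 0.244, 0.185]
tcp_rot: [3.132, -0.213, -0.012]
wrist_force: [0.0, -1.0, 0.2]
width: 0.003
```

```bash
python3 -c "
from h import *
s=read_state();print(toloc(s['tool_pos']),s['width'])
c=read_camera('wrist');save('w21',c['image'])
plan(loc([36.5,-1,139]),-.134)"
```

```text
[-83.6699073   -2.74352319 185.02921211] 0.0029812726860123616
slide [12.06 -0.2   4.52] rot [ 0.003  0.007 -0.002] rows 4.0 t 30.93
```

View pics/w21.png

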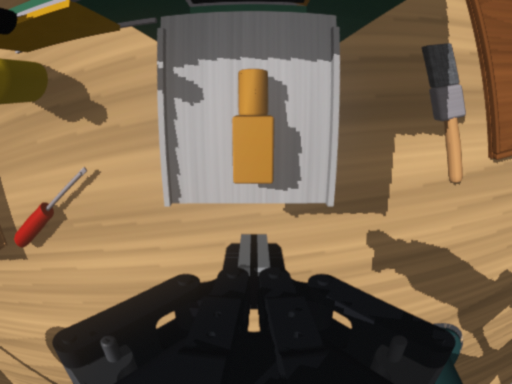

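play_rows(
  slide=[
    [0,0,3],
    [0,0,4.5],
    [0,0,4.5],
    [1,0,4.5],
    [2,0,4.5],
    [3.5,0,4.5],
    [5,0,4.5],
    [6.5,0,4.5],
    [8,0,4.5],
    [9,0,4.5],
    [9,0,4.5],
  ],
  delta_rot=[
    [0,0,0],
    [0,0,0],
    [0,0,0],
    [0,0,0],
    [0,0,0],
    [0,0,0],
    [0,0,0],
    [0,0,0],
    [0,0,0],
    [0,0,0],
    [0,0,0],
  ],
)

```text
time: 31.85
tool_pos: [0.496, 0.2315, 0.1401]
tcp_rot: [3.133, -0.215, -0.007]
wrist_force: [0.6, 0.5, 0.5]
width: 0.002
```

```bash
python3 -c "
from h import *
s=read_state();print(s['wrist_force'])
plan(loc([36.5,-1,139]),-.134)"
```

```text
[0.62957658 0.54322684 0.45308975]
slide [ 2.71 -0.19  0.1 ] rot [ 0.002  0.005 -0.003] rows 1.0 t 31.85
```

play_rows(
  slide=[
    [0.8,0,0],
    [1.6,0,0],
    [2.3,0,0],
    [2.8,0,0],
    [2.8,0,0],
    [2.8,0,0],
    [2.8,0,0],
  ],
  delta_rot=[
    [0,0,0],
    [0,0,0],
    [0,0,0],
    [0,0,0],
    [0,0,0],
    [0,0,0],
    [0,0,0],
  ],
)

```text
time: 32.43
tool_pos: [0.5236, 0.2277, 0.1398]
tcp_rot: [3.133, -0.215, -0.008]
wrist_force: [-0.1, 0.5, 0.5]
width: 0.002
```

```bash
python3 -c "
from h import *
s=read_state();print(toloc(s['tool_pos']),s['wrist_force'])
c=read_camera('wrist');save('w22',c['image'])"
```

```text
[ 37.25173173  -2.91261103 139.83727718] [-0.09746348  0.51877289  0.52906608]
```

View pics/w22.png

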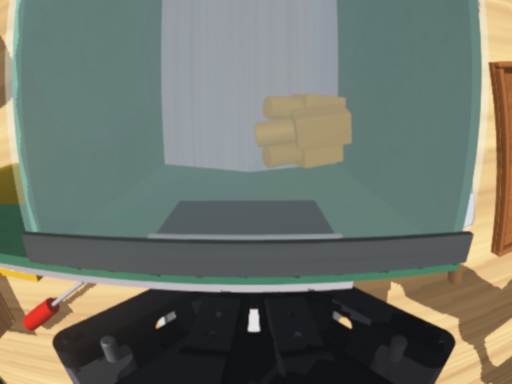

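play_rows(
  slide=[
    [-3,0,0],
    [-6,0,0],
    [-8,0,-3],
    [-8,0,-7],
    [-8,0,-11],
    [-8,-2,-14],
    [-7,-6,-17],
    [-6,-10,-17],
    [-5,-13,-17],
    [-5,-13,-17],
    [-5,-13,-17],
  ],
  delta_rot=[
    [0,0,0],
    [0,0,0],
    [0,0,0],
    [0,0,0],
    [0,0,0],
    [0,0,0],
    [0,0,0],
    [0,0,0],
    [0,0,0],
    [0,0,0],
    [0,0,0],
  ],
  hand=1,
)

```text
time: 33.4
tool_pos: [0.4923, 0.3649, 0.3087]
tcp_rot: [3.132, -0.211, -0.01]
wrist_force: [-1.4, -0.7, -0.2]
width: 1.001
```

```bash
python3 - <<'E'
from h import *
s=read_state();c=read_camera('wrist')
for r in landmark_of('shutter_post',c)[:2]: print(r, toloc(w_at_z(c,s,*r['at'],.215)))
im=c['image'].copy();q=wpix(c,s,loc([50.5,130,239]));print(q);save('w23',im)
t=read_camera('top');save('t5',cv2.resize(t['image'][125:250,120:260],None,fx=5,fy=5)[:600])
plan(loc([50.5,130,218]),-.134)
E
```

```text
{'at': [253.1, 119.7], 'conf': 0.9} [ 51.23426978 127.08984889 215.        ]
{'at': [338.8, 148.1], 'conf': 0.19} [ 30.16866323  59.07109509 215.        ]
[248.87119105 122.50102424]
slide [ 6.33 -0.4   9.1 ] rot [ 0.003  0.006 -0.003] rows 3.0 t 33.55
```

View pics/w23.png

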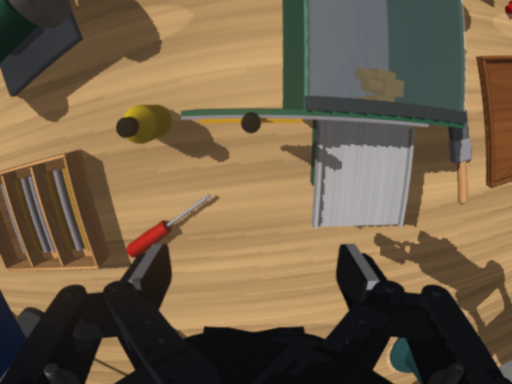

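View pics/t5.png

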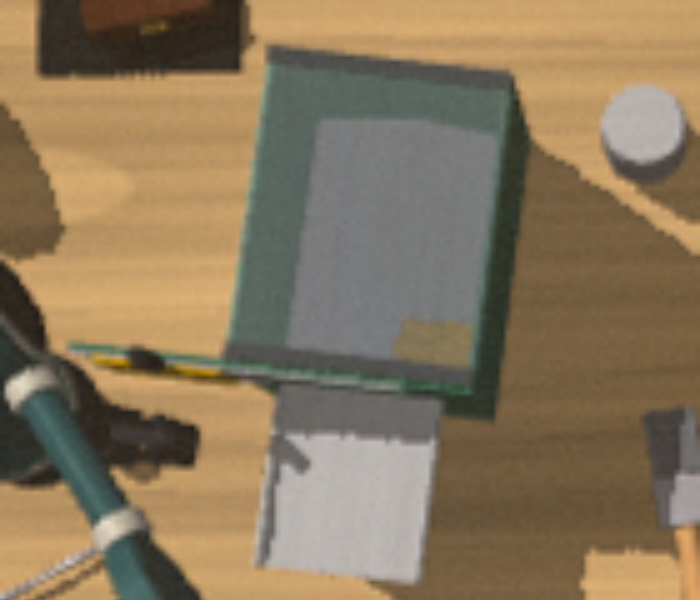

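play_rows(
  slide=[
    [4,-0.2,0],
    [6.3,-0.2,2],
    [6.3,-0.2,5],
    [6.3,-0.2,8],
    [6.3,-0.2,9],
    [6.3,-0.2,9.1],
    [6.3,-0.2,9.1],
  ],
  delta_rot=[
    [0,0,0],
    [0,0,0],
    [0,0,0],
    [0,0,0],
    [0,0,0],
    [0,0,0],
    [0,0,0],
  ],
)

```text
time: 34.13
tool_pos: [0.5534, 0.3548, 0.2182]
tcp_rot: [3.131, -0.216, -0.01]
wrist_force: [0.2, 0.2, 0.1]
width: 1.0
```

play_rows(
  slide=[
    [0,0,0],
    [0,0,0],
    [0,0,0],
    [0,0,0],
    [0,0,0],
    [0,0,0],
    [0,0,0],
    [0,0,0],
  ],
  delta_rot=[
    [0,0,0],
    [0,0,0],
    [0,0,0],
    [0,0,0],
    [0,0,0],
    [0,0,0],
    [0,0,0],
    [0,0,0],
  ],
  hand=0,
  force=20,
)

```text
time: 34.8
tool_pos: [0.5537, 0.3553, 0.219]
tcp_rot: [3.132, -0.216, -0.009]
wrist_force: [-1.7, 0.7, 4.1]
width: 0.153
```

```bash
python3 -c "
from h import *
s=read_state();print(toloc(s['tool_pos']),s['width'],s['wrist_force']);plan(loc([50.5,0,218]),-.134)"
```

```text
[ 49.95703833 127.61306364 219.001164  ] 0.15342715021342376 [-1.71005198  0.65785287  4.06399444]
slide [ 0.1  12.76  0.13] rot [ 0.003  0.005 -0.004] rows 4.0 t 34.8
```

play_rows(
  slide=[
    [0,1.5,0],
    [0,3,0],
    [0,4.5,0],
    [0,6,0],
    [0,7.5,0],
    [0,9,0],
    [0,10.5,0],
    [0,11.5,0],
    [0,12.3,0],
    [0,12.8,0],
    [0,13.2,0],
    [0,13.3,0],
  ],
  delta_rot=[
    [0,0,0],
    [0,0,0],
    [0,0,0],
    [0,0,0],
    [0,0,0],
    [0,0,0],
    [0,0,0],
    [0,0,0],
    [0,0,0],
    [0,0,0],
    [0,0,0],
    [0,0,0],
  ],
)

```text
time: 35.8
tool_pos: [0.5364, 0.2289, 0.2191]
tcp_rot: [-3.124, 0.217, 0.005]
wrist_force: [8.4, 22.0, -9.9]
width: 0.155
```

```bash
python3 -c "
from h import *
s=read_state();print(toloc(s['tool_pos']),s['width'],s['wrist_force'])"
```

```text
[4.97946194e+01 7.10912802e-02 2.19143329e+02] 0.15530723891880463 [ 8.40440956 22.00925202 -9.91354965]
```

play_rows(
  slide=[
    [0,0,0],
    [0,0,0],
    [0,0,0],
    [0,0,0],
    [0,0,0],
    [0,0,0],
    [0,0,-4],
    [0,0,-8],
    [-3,0,-10],
    [-7,0,-10],
    [-10,0,-10],
    [-10,0,-10],
  ],
  delta_rot=[
    [0,0,0],
    [0,0,0],
    [0,0,0],
    [0,0,0],
    [0,0,0],
    [0,0,0],
    [0,0,0],
    [0,0,0],
    [0,0,0],
    [0,0,0],
    [0,0,0],
    [0,0,0],
  ],
  hand=1,
)

```text
time: 36.8
tool_pos: [0.4335, 0.242, 0.3206]
tcp_rot: [-3.123, 0.215, 0.007]
wrist_force: [-0.1, -0.5, -1.2]
width: 0.996
```

```bash
python3 - <<'E'
from h import *
s=read_state();c=read_camera('wrist')
for r in landmark_of('shutter_post',c)[:1]: print(r, toloc(w_at_z(c,s,*r['at'],.215)))
im=c['image'].copy()
for P in ([50.5,0,239],[50.5,-43,191],[50.5,43,191]):
    q=wpix(c,s,loc(P));print(q);cv2.circle(im,tuple(int(round(x)) for x in q),3,(255,0,0),1)
save('w24',im)
E
```

```text
{'at': [252.4, 73.9], 'conf': 0.73} [ 45.99637717  -0.78511345 215.        ]
[250.76341599  64.36076415]
[301.07164233  72.51969259]
[202.98957309  73.07709375]
```

View pics/w24.png

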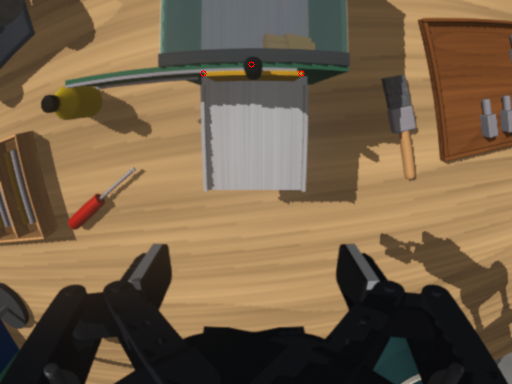

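play_rows(
  slide=[
    [-2,4,-2],
    [-2,8,-4],
    [-2,12,-4],
    [-2,16,-4],
    [-2,20,-4],
    [-2,24,-4],
    [-2,28,-4],
    [-2,32,-4],
    [-2,32,-4],
    [-2,32,-4],
  ],
  delta_rot=[
    [0,0,0],
    [0,0,0],
    [0,0,0],
    [0,0,0],
    [0,0,0],
    [0,0,0],
    [0,0,0],
    [0,0,0],
    [0,0,0],
    [0,0,0],
  ],
)

```text
time: 37.73
tool_pos: [0.3735, -0.0759, 0.3567]
tcp_rot: [-3.123, 0.228, 0.003]
wrist_force: [0.7, 0.6, -0.5]
width: 1.005
```

```bash
python3 - <<'E'
from h import *
a=read_camera('top');b=read_camera('scene');save('t6',a['image'][:260]);save('s6',cv2.resize(b['image'][90:320,130:370],None,fx=2.5,fy=2.5))
E
python3 bl.py w25
```

```text
steel px [370.  15.] grasp [ 0.584  -0.2889] yaw 0.133 len 50.1 wTail/wFront 25 23 z 0.032 n 389
steel px [355.  85.] grasp [ 0.4624 -0.2453] yaw 0.116 len 65.5 wTail/wFront 25 16 z 0.031 n 527
steel px [320.  91.] grasp [ 0.455  -0.1877] yaw 0.165 len 65.9 wTail/wFront 24 16 z 0.032 n 560
[ 0.37384705 -0.07313912  0.35670692] [-3.1228287   0.21782846  0.00331101]
```

View pics/t6.png

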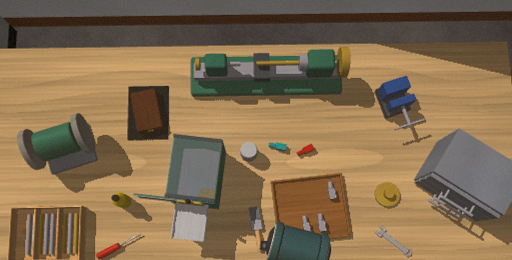

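View pics/s6.png

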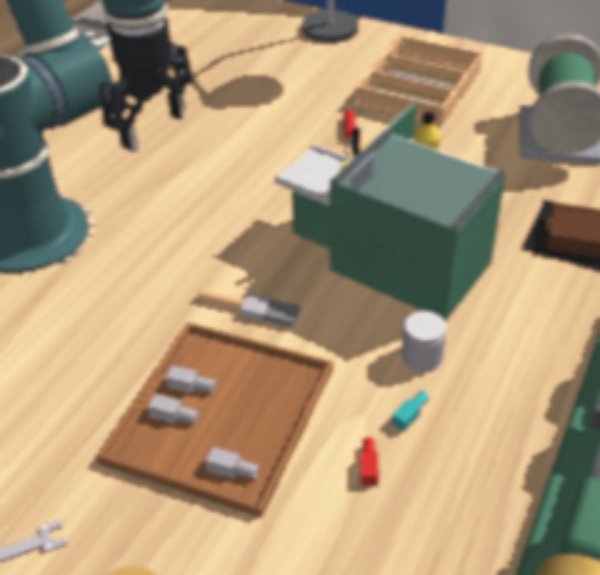

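Next, a last look through the clear top to check the flap and the stacked blanks.

```bash
python3 -c "
from h import *
plan(loc([60,-20,350]),-.134)"
```

```text
slide [ 13.01 -30.06   0.96] rot [-0.011  0.003 -0.003] rows 8.0 t 37.88
```

play_rows(
  slide=[
    [0,-6,0],
    [4,-14,0],
    [8,-20,0],
    [13,-30,0],
    [13,-30,0],
    [13,-30,0],
    [13,-30,0],
    [13,-30,0],
    [13,-30,0],
    [13,-30,0],
    [13,-30,0],
    [13,-30,0],
  ],
  delta_rot=[
    [0,0,0],
    [0,0,0],
    [0,0,0],
    [0,0,0],
    [0,0,0],
    [0,0,0],
    [0,0,0],
    [0,0,0],
    [0,0,0],
    [0,0,0],
    [0,0,0],
    [0,0,0],
  ],
)

```text
time: 38.88
tool_pos: [0.5427, 0.2075, 0.3597]
tcp_rot: [-3.124, 0.212, 0.004]
wrist_force: [-0.7, 0.2, -1.1]
width: 0.999
```

```bash
python3 - <<'E'
from h import *
s=read_state();c=read_camera('wrist');im=c['image'];print(toloc(s['tool_pos']))
o=im.copy()
for P in ([62,-36,178],[62,36,178],[62,36,133],[62,-36,133],[62,-36,131]):
    q=wpix(c,s,loc(P));print(P,np.round(q));cv2.circle(o,tuple(int(round(x)) for x in q),2,(255,0,0),1)
save('w26',cv2.resize(o,None,fx=1.5,fy=1.5))
E
```

```text
[ 58.90174643 -20.32303884 359.70522296]
[62, -36, 178] [268. 172.]
[62, 36, 178] [203. 172.]
[62, 36, 133] [209. 164.]
[62, -36, 133] [267. 164.]
[62, -36, 131] [267. 163.]
```

View pics/w26.png

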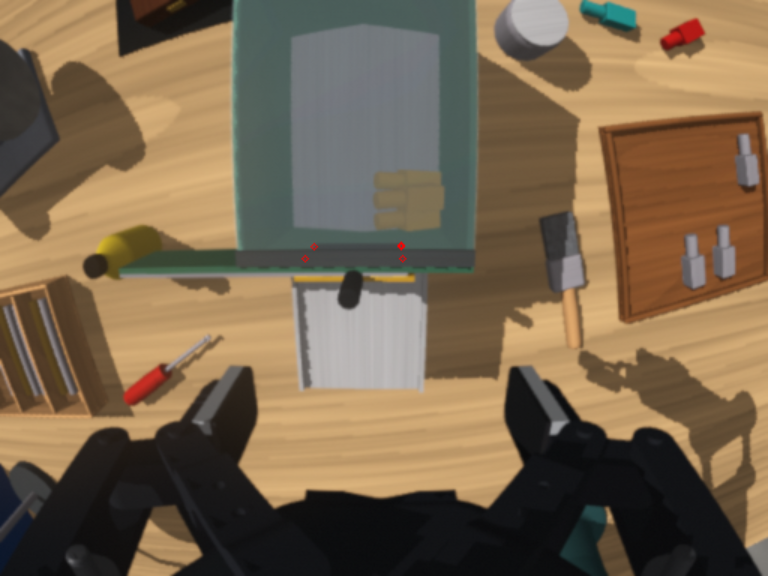

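```bash
python3 -c "
from h import *
print(read_state()['wrist_force']);print(finish_job())"
```

```text
[-0.76118728  0.08784283 -0.10883179]
the job is handed in; nothing more can be done
None
```

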